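# Put two glass vials away in the pedal-lid specimen box

### The arm

A 6-joint arm with a two-finger parallel gripper is mounted at the origin on a cart in front of the work surface, level with it; the furniture and walls round the work are solid. World frame = base frame: x ahead of the robot, y to its left, z up, the work surface at z = 0. Lengths are in m, angles in rad, forces in N, time in s.
With the tool pointing down it reaches from about 0.225 to 0.875 m from the base axis. Payload 3.4 kg.
Tool frame: the origin (TCP) lies on the centre line of the jaws, within the pads' length; the fingertips stand 22 mm ahead of it and the grasp point (between the pads) lies 3 mm ahead of it; y points along the fingers, x is the direction in which the jaws open and shut, and the axes are right-handed (so a half turn about y gives the same grasp; the last joint's range is limited). The gripper opens to 85 mm and grips with 20 to 120 N. Pads are 22 mm wide; open, the fingers measure 114 mm over their backs; the gripper's body (76 mm by 85 mm) begins 54 mm behind the grasp point. The pads swing forward as they close: fully open they stand 13 mm farther back than shut.
Start: joints at [-1.253, 0.276, 1.505, -0, 1.361, -0.121], TCP at [0.244, -0.521, 0.253] pointing down, gripper open.
Joint ranges: [-2.89, 2.89], [-0.75, 2.08], [0.22, 2.7], [-1.18, 4.32], [0.11, 2.71], [-2.7, 2.7]. Speed limits (rad/s): [2.57, 2.57, 3.14, 3.14, 3.14, 3.14].

### API

Orientations are given as a rotation vector (axis times angle).
In Python, from bench import bot, eyes gives the robot as it stands.
- The arm moves only by the shell command python3 -m pendant 'ROWS' [OPENING] [FORCE]. ROWS is JSON, a list of rows, each an object of numbers: "dx", "dy", "dz": the shift along the tool's x, y, z in m; "twist": the turn about the tool's y in degrees. A call has 1 to 5 rows; each row is the pose to reach, as a shift and turn from the pose commanded when the call began, along the tool's axes at that moment; what a row does not reach only later rows make up. A row lasts 1/12 s, in which the tool goes at most 41.7 mm and 7.16 degrees, less where a joint would pass 70% of its speed; a pose out of reach is approached as far as the arm can. A call with a gripper value outside its range is refused whole. OPENING is the opening in per cent of the stroke, from 0 (shut) to 100 (fully open), set as the call begins (- or left out, the last holds). The fingers move at their own pace and stop on an object; FORCE is the grip in N (left out, the last holds). Time passes only in rows, so rows that repeat a pose let the fingers close. It gives the time, the measured TCP pose, the force and the opening at its end, in the units of the state.
- bot.read_state(): the state, without advancing time (a new reading comes with each control period).
- eyes.get_image(name): name is "side" or "top"; returns a dict with "img" (480x640x3 uint8, red, green, blue), "z_map" (480x640 float32, m along the optical axis (not along the pixel's ray), 0 where there is no reading), "fx", "fy", "cx", "cy" (pixels), "world_from_camera" (4x4, takes a point from camera to world coordinates). Camera axes: x right, y down, z forward; pixel columns grow to the right and rows downward; lengths in m; the calibration is good to about 2 mm. A picture is of the moment at which its call begins.
- bot.sign_off(): hands the job in, once; it reports no verdict.
The state is a dict: "clock": time; "q": joint angles; "qvel": joint speeds; "joint_torque": joint torques, N m; "tool_pos": TCP position; "tcp_rot": TCP orientation; "ft_force": force on the tool from outside, world axes, zero at the start; "torque": the same for the moment, N m; "gripper_width": finger opening in m.
Only numpy, scipy, OpenCV 4.12 (cv2) and the standard library are available. Lean on these libraries where they do the work, as an engineer would, in place of code of your own. Each camera call takes 0.05 s, during which the arm holds its last target.

### The job

Put the two small glass vials away in the metal specimen box without the robot ever touching its lid: push the pedal bar down all the way so the lid swings up and stays open, and stand the vials upright on the box floor, one in each compartment. Then take hold of the pedal bar and ease it slowly back up (over two seconds or more, never letting it go on the way) until the lid is softly and fully shut, and let go. Leave the dropper bottle and the other things on the bench where they are.

Things in the scene. Friction and masses are not known exactly. Their poses are not given: they have to be found in the camera images.
- specimen_box: Open-topped aluminium box fixed to the bench, 150 (x) x 200 (y) x 70 mm high, walls 4 mm; a 4 mm divider at its y = 0 ends 30 mm above the bench. Origin: centre of its underside, on the bench. x points to the back (lid hinge), y to its left, z up; the pedal is at the front (-x), a 16 mm grey cover along the right side. The open lid stands over the back wall, up to 0.24 m, leaning back.
- left_compartment (a point): Centre of the floor of the compartment at the box's +y side. The compartment measures 142 mm (x) by 94 mm (y) inside; the floor is 4 mm above the bench, the outer rim 70 mm above the bench.
- right_compartment (a point): The same for the compartment at the box's -y side.
- box_lid (a joint): Angle of the box's flat metal lid (160 x 206 x 4 mm, hinged on the back rim): 0 shut, 1.8 fully open, leaning back. Linked to the pedal: lid angle = 4.5 x pedal angle. Past about 1.4 rad it goes on to the open stop and stays open by itself; below about 1.2 rad it falls shut if the pedal is let go.
- lid_edge (a point): Middle of the free (front) edge of the lid; moves with the lid.
- box_pedal (a joint): Angle of the pedal: 0 up (lid shut), 0.4 fully down (lid open). The pedal is a U-shaped bail: two thin side arms 104 mm apart joined at the front by a ribbed rubber bar. It is hinged on a level axis parallel to the box's y, at box x = -0.085, 60 mm above the bench. Pushing the bar down takes about 3 to 4 N, to a slightly springy stop.
- pedal_bar (a point): Centre of the pedal's rubber bar: round, 16 mm thick, 84 mm long along the box's y, nothing behind it between the side arms, so it can be pressed from above or pinched from above with one finger in front and one behind. 117 mm from the pedal's hinge axis; 82 mm above the bench when up, 35 mm when fully down; always within 3 mm of box x = -0.20.
- vial_1_mid (a point): Centre (half-way up) of a small brown glass vial with a white cap, to be put away: body 22 mm across, 47 mm high in all, the narrower cap (14 mm) is the top 6 mm, 20 g. It stands upright on the bench. z up.
- vial_2_mid (a point): The same for the second vial, dark blue glass of the same size and shape, to be put away too.
- vial_1: The brown vial; origin at the centre of its underside.
- vial_2: The blue vial; origin at the centre of its underside.
- dropper_mid (a point): Centre of a white plastic dropper bottle with a pointed cap, smaller and slimmer than the vials (16 mm across, 34 mm high), standing among them. Stays where it is.
- petri_1_mid (a point): Centre of a round flat white dish, 61 mm across, 13 mm high. Stays where it is.
- marker_1_mid (a point): Centre of a felt marker lying on the bench, 118 x 13 x 13 mm. Stays where it is.
- timer_mid (a point): Centre of a square white bench timer, 66 x 66 x 19 mm. Stays where it is.
- tape_1_mid (a point): Centre of a roll of tape lying flat, 96 mm across, 25 mm high. Stays where it is.

How it is judged:
By the outcome, as a careful person would: the job done as asked, in the order asked, and still so for the second after the job is handed in, with the robot touching nothing.
It also fails if it takes over 72 s, if anything falls off the work surface, if the arm or the gripper's body presses on something with over 40 N, if the wrist force passes 120 N, or if a joint passes its speed limit or range.

## Working session

There is one attempt and no reset: what is moved stays moved. The work goes in short steps, Python scripts to look and compute and a shell command to move; the robot and the scene stay as the last step left them, time stands still between calls to the robot, and variables do not carry over. Pictures are saved under pics/ and viewed, and the job is handed in when it is done.

```bash
ls; mkdir -p pics
python3 - <<'E'
from bench import bot, eyes
import cv2,numpy as np
print(bot.read_state())
for n in ("side","top"):
    d=eyes.get_image(n); cv2.imwrite(f"pics/{n}0.png",d["img"][:,:,::-1]); print(n,d["fx"],d["fy"],d["cx"],d["cy"],d["world_from_camera"].round(4).tolist())
E
```

```text
pics
{'clock': 0.0, 'q': array([-1.25300626e+00,  2.76574678e-01,  1.50616211e+00, -1.56666459e-05,
        1.36070515e+00, -1.21003840e-01]), 'qvel': array([ 0.00131684,  0.00063393, -0.00185345, -0.00126441, -0.00082701,
       -0.0016659 ]), 'joint_torque': array([ 1.13582690e-03, -4.16769218e+01, -2.45805663e+01, -1.67136882e-04,
        1.09282520e-02,  1.04306153e-05]), 'tool_pos': array([ 0.24411618, -0.52004711,  0.25243973]), 'tcp_rot': array([-1.38422018,  0.88123548, -0.87887315]), 'ft_force': array([ 0.18382617, -0.12482372,  0.30113156]), 'torque': array([ 0.02049481, -0.05635624,  0.06121538]), 'gripper_width': 0.08549902706396623}
side 575.8605864017683 575.8605864017683 315.4875834006341 243.56493426131325 [[-0.9998, 0.0144, 0.0171, 0.5354], [-0.01, 0.3963, -0.918, 1.4316], [-0.02, -0.918, -0.3961, 0.6933], [0.0, 0.0, 0.0, 1.0]]
top 545.7608002909188 545.7608002909188 326.66858609843933 244.3108217004344 [[-0.0071, -0.9955, 0.0945, 0.4306], [-0.9999, 0.0078, 0.0074, 0.0234], [-0.0081, -0.0944, -0.9955, 1.5478], [0.0, 0.0, 0.0, 1.0]]
```

View pics/top0.png

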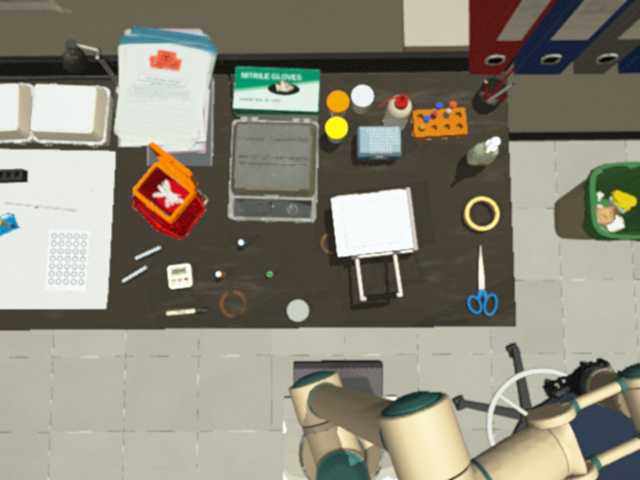

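View pics/side0.png

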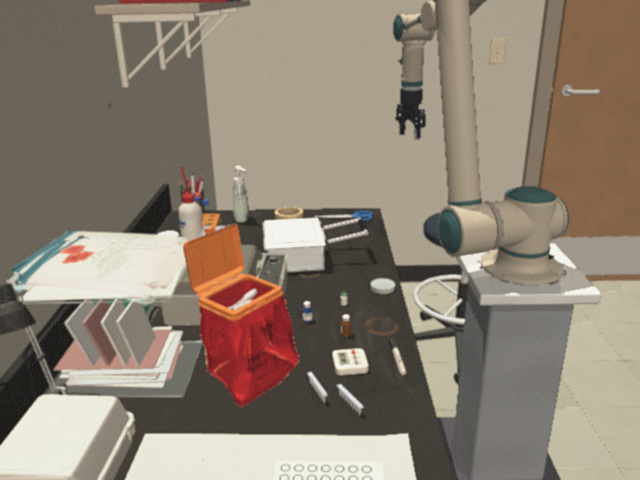

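The top view shows the box at about (373,222), its pedal bar at (380,297), the blue vial at (241,242), the brown vial at (219,274) and the dropper at (269,274). Next I'll measure them.

```bash
cat > h.py <<'E'
import cv2,numpy as np
from bench import bot,eyes
def ray(d,u,v,z):
    T=d["world_from_camera"]; r=T[:3,:3]@np.array([(u-d["cx"])/d["fx"],(v-d["cy"])/d["fy"],1]); o=T[:3,3]
    return o+r*(z-o[2])/r[2]
def cloud(d):
    v,u=np.mgrid[:480,:640]; z=d["z_map"]
    P=np.stack([(u-d["cx"])/d["fx"]*z,(v-d["cy"])/d["fy"]*z,z],-1)
    return P@d["world_from_camera"][:3,:3].T+d["world_from_camera"][:3,3]
def crop(d,x0,y0,x1,y1,k,name):
    cv2.imwrite("pics/"+name,cv2.resize(np.ascontiguousarray(d["img"][y0:y1,x0:x1,::-1]),None,fx=k,fy=k,interpolation=cv2.INTER_CUBIC))
E
python3 - <<'E'
from h import *
t=eyes.get_image("top"); s=eyes.get_image("side")
crop(t,130,180,330,330,4,"t1.png"); crop(t,310,170,440,310,4,"t2.png"); crop(s,250,200,420,400,3,"s1.png")
P=cloud(t); h=P[...,2]
m=((h>0.008)&(h<0.3)).astype(np.uint8); m[:180]=0; m[330:]=0
n,l,st,c=cv2.connectedComponentsWithStats(m)
for i in range(1,n):
    if st[i,4]>8:
        q=P[l==i]; print(st[i],c[i].round(1),"max h",q[:,2].max().round(3),np.median(q,0).round(3), q.min(0).round(3),q.max(0).round(3))
E
```

```text
[  0 180  27   3  71] [ 12.2 180.9] max h 0.038 [0.764 0.933 0.021] [0.762 0.897 0.008] [0.768 0.97  0.038]
[ 132  180   76   60 3241] [169.2 205.1] max h 0.254 [0.676 0.453 0.124] [0.594 0.357 0.009] [0.763 0.584 0.254]
[ 228  180   89   43 3619] [272.6 200.2] max h 0.122 [0.692 0.179 0.083] [0.633 0.062 0.008] [0.749 0.316 0.122]
[ 331  187   87  115 5561] [374.6 229.3] max h 0.097 [ 0.617 -0.096  0.077] [ 0.416 -0.219  0.008] [0.728 0.022 0.097]
[464 197  35  34 419] [481.2 213.5] max h 0.034 [ 0.66  -0.402  0.023] [ 0.612 -0.448  0.008] [ 0.706 -0.353  0.034]
[  0 213  16  19 118] [  6.  222.9] max h 0.081 [0.638 0.928 0.036] [0.619 0.913 0.008] [0.671 0.968 0.081]
[238 239   9   9  58] [241.8 243.1] max h 0.055 [0.579 0.271 0.035] [0.57  0.263 0.011] [0.591 0.283 0.055]
[135 246  26  14  87] [147.5 252.6] max h 0.032 [0.555 0.54  0.021] [0.538 0.504 0.008] [0.574 0.576 0.032]
[167 264  26  25 543] [179.4 275.9] max h 0.028 [0.49  0.449 0.017] [0.456 0.414 0.008] [0.524 0.486 0.028]
[121 266  26  17  91] [133.9 274. ] max h 0.032 [0.496 0.575 0.022] [0.474 0.54  0.009] [0.518 0.6
[... 899 characters left out ...]
.008] [ 0.425 -0.429  0.016]
[286 300  23  22 355] [297.1 310.5] max h 0.024 [0.39  0.119 0.013] [0.362 0.088 0.008] [0.42  0.15  0.024]
[478 300   4   6   9] [479.4 302.6] max h 0.013 [ 0.408 -0.391  0.011] [ 0.403 -0.396  0.008] [ 0.417 -0.388  0.013]
[477 307   5   7  13] [479.  310.5] max h 0.015 [ 0.389 -0.389  0.011] [ 0.381 -0.394  0.008] [ 0.397 -0.383  0.015]
[183 308  26   6  71] [196.5 310.5] max h 0.018 [0.392 0.399 0.011] [0.386 0.369 0.008] [0.4   0.437 0.018]
[166 310  17   6  47] [173.9 312.7] max h 0.019 [0.387 0.463 0.011] [0.381 0.441 0.008] [0.395 0.486 0.019]
[484 311   5   5  10] [486.2 313.2] max h 0.016 [ 0.38 -0.41  0.01] [ 0.375 -0.414  0.008] [ 0.386 -0.403  0.016]
```

```bash
sed -n 1,5p h.py >/dev/null; ls pics
```

```text
s1.png
side0.png
t1.png
t2.png
top0.png
```

View pics/t1.png

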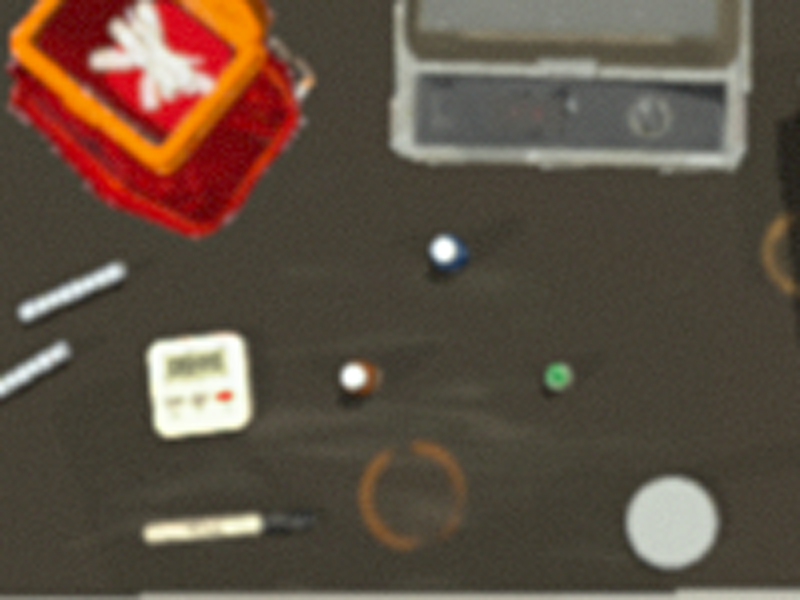

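View pics/t2.png

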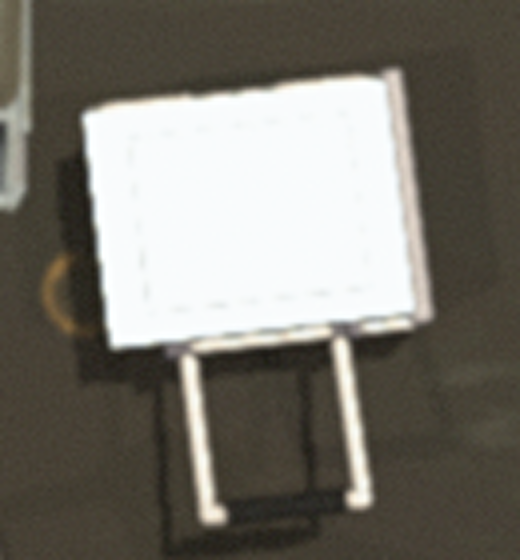

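View pics/s1.png

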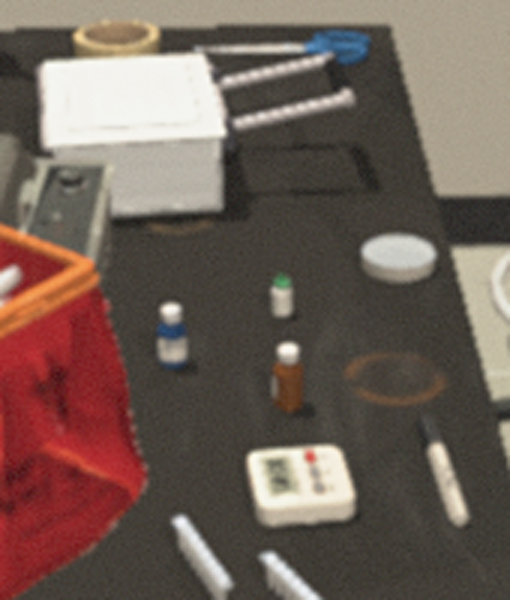

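The crops show white caps on both vials and the green-capped dropper about 140 mm to the right of brown. The pedal bar is dark, running between the arm ends. Next step is precise measurement.

Run:
```python
from h import *
t=eyes.get_image("top"); s=eyes.get_image("side")
def cen(d,box,f):
    x0,y0,x1,y1=box; im=d["img"][y0:y1,x0:x1].astype(int); m=f(im).astype(np.uint8)
    n,l,st,c=cv2.connectedComponentsWithStats(m); i=1+st[1:,4].argmax(); return c[i]+[x0,y0],st[i]
w=lambda im:im.min(-1)>150
g=lambda im:(im[...,1]-im[...,0]>30)
def tri(a,b):
    A=[];o=[]
    for d,p in((t,a),(s,b)):
        T=d["world_from_camera"]; r=T[:3,:3]@np.array([(p[0]-d["cx"])/d["fx"],(p[1]-d["cy"])/d["fy"],1]); r/=np.linalg.norm(r)
        A.append(np.eye(3)-np.outer(r,r)); o.append(T[:3,3])
    return np.linalg.solve(A[0]+A[1],A[0]@o[0]+A[1]@o[1])
for nm,bt,bs,f,z in(("blue",(232,235,250,251),(298,298,316,311),w,.044),("brown",(212,267,228,282),(338,310,355,324),w,.044),("drop",(262,267,276,282),(335,288,352,299),g,.03)):
    a,sa=cen(t,bt,f); b,sb=cen(s,bs,f)
    print(nm,a.round(1),sa[2:],b.round(1),sb[2:],"top@z",ray(t,*a,z).round(4),"side@z",ray(s,*b,z).round(4),"tri",tri(a,b).round(4))
# bodies: any coloured + cap hull in top depth
P=cloud(t)
# lid
im=t["img"].astype(int)
m=((im.min(-1)>185)).astype(np.uint8); m[:180]=0;m[262:]=0;m[:,:325]=0;m[:,425:]=0
cs,_=cv2.findContours(m,cv2.RETR_EXTERNAL,cv2.CHAIN_APPROX_NONE); c=max(cs,key=cv2.contourArea)
r=cv2.minAreaRect(c); bp=cv2.boxPoints(r); W=np.array([ray(t,*p,.074) for p in bp]); print("lid px",bp.round(1).tolist()); print(W.round(4)); print("sizes",np.linalg.norm(W-np.roll(W,-1,0),axis=1).round(4),"cen",W.mean(0).round(4))
for i in range(4):
    d=W[(i+1)%4]-W[i]; print(np.degrees(np.arctan2(d[1],d[0])).round(2))
# dark bar region
sub=t["img"][285:305,355:408]; print(sub.sum(-1)[:, ::2]//3)
```

```text
blue [240.5 241.8] [ 6  6 28] [306.6 303.4] [ 6  6 28] top@z [0.5822 0.2734 0.044 ] side@z [0.5803 0.2727 0.044 ] tri [0.5812 0.2734 0.0444]
brown [217.8 273.5] [ 6  6 28] [345.6 316.5] [ 6  6 28] top@z [0.4947 0.3355 0.044 ] side@z [0.4931 0.3337 0.044 ] tri [0.4939 0.3353 0.045 ]
drop [268.8 273.3] [ 6  6 28] [343.6 293.6] [ 4  4 13] top@z [0.4948 0.1964 0.03  ] side@z [0.493 0.202 0.03 ] tri [0.4939 0.1967 0.0272]
lid px [[330.3999938964844, 196.89999389648438], [409.1000061035156, 187.60000610351562], [416.5, 250.5], [337.79998779296875, 259.79998779296875]]
[[ 0.7006  0.0232  0.074 ]
 [ 0.7244 -0.1924  0.074 ]
 [ 0.5516 -0.2087  0.074 ]
 [ 0.5281  0.0045  0.074 ]]
sizes [0.2169 0.1736 0.2145 0.1735] cen [ 0.6262 -0.0933  0.074 ]
-83.69
-174.61
96.29
6.18
[[ 57  79 224 233  82  60  56  61  55  57  62  63  63  61  58  56  34  54
   60  54  57 140 246 163  56  59  59]
 [ 57  70 218 233  86  56  58  60  61  57  61  55  62  63  63  57  34  50
   58  58  54 126 241 167  62  62  61]
 [ 59  68 210 231  90  51  57  60  60  61  57  61  66  63  62  56  38  54
   60  63  58 118 236 180  63 
[... 1230 characters left out ...]
  64  61  63  65  65]
 [ 59  58  92 207 221 192  67  34  37  39  39  40  39  47  45  45  35  40
   52  56  61  61  59  64  60  61  63]
 [ 56  55  74 159 170 147  53  33  39  43  42  45  52  52  49  52  41  41
   60  62  63  64  63  63  65  62  67]
 [ 58  60  58  97 101  88  50  47  46  48  47  50  52  53  45  47  43  41
   60  59  62  59  65  66  64  64  61]
 [ 57  59  55  55  53  53  52  50  47  39  40  39  44  44  42  43  35  44
   58  61  63  62  61  65  61  64  61]
 [ 55  54  53  45  35  41  40  45  43  37  34  37  43  38  38  40  38  42
   59  59  62  61  62  62  67  61  64]
 [ 49  49  44  37  33  35  37  30  38  37  35  33  32  33  32  36  41  49
   61  60  61  62  61  61  63  65  63]]
```

Run:
```python
from h import *
t=eyes.get_image("top"); g=t["img"].min(-1).astype(np.uint8)
from scipy.ndimage import map_coordinates
# rectify box neighbourhood at z plane, 1mm/px in frame centred at c with yaw
yaw=np.radians(6.2); c=np.array([.626,-.093]); R=np.array([[np.cos(yaw),-np.sin(yaw)],[np.sin(yaw),np.cos(yaw)]])
T=np.linalg.inv(t["world_from_camera"])
def rect(z,xs,ys):
    X,Y=np.meshgrid(xs,ys,indexing="ij"); W=np.stack([X,Y],-1)@R.T+c; W=np.concatenate([W,np.full(X.shape+(1,),z),np.ones(X.shape+(1,))],-1)@T.T
    u=W[...,0]/W[...,2]*t["fx"]+t["cx"]; v=W[...,1]/W[...,2]*t["fy"]+t["cy"]
    return map_coordinates(g.astype(float),[v,u],order=1)
ys=np.arange(-.14,.14,.001); xs=np.arange(-.12,.12,.001)
a=rect(.074,xs,ys)
# cross y profile at several x
for x in(-.05,0,.05):
    p=a[np.abs(xs-x)<.01].mean(0); k=np.where(np.diff((p>150).astype(int)))[0]; print("x",x,"y edges",ys[k].round(3),p[k].round())
for y in(-.08,-.04,0,.04,.08):
    p=a[:,np.abs(ys-y)<.008].mean(1); k=np.where(np.diff((p>150).astype(int)))[0]; print("y",y,"x edges",xs[k].round(3))
    print(p[:60:3].round())
xb=np.arange(-.26,-.15,.001)
b=rect(.082,xb,ys)
for x in(-.16,-.17,-.18):
    p=b[np.abs(xb-x)<.003].mean(0); k=np.where(np.diff((p>130).astype(int)))[0]; print("arms",x,ys[k].round(3))
for y in(-.045,-.02,0,.02,.045,.055):
    p=b[:,np.abs(ys-y)<.008].mean(1); print("bar y",y,dict(zip((xb*1000).round()[::3],p.round()[::3])))
print("hyp bar",c+R@[-.2,0])
P=cloud(t)
for (u0,u1,v0,v1) in((361,366,296,300),(397,401,293,296)):
    q=P[v0:v1,u0:u1].reshape(-1,3); print(np.median(q,0).round(4))
```

```text
x -0.05 y edges [-0.11   0.108] [144. 173.]
x 0 y edges [-0.11   0.108] [147. 172.]
x 0.05 y edges [-0.11   0.108] [149. 174.]
y -0.08 x edges [-0.088  0.087]
[ 54.  55.  55.  55.  53.  48.  43.  38.  33.  33.  76. 165. 218. 195.
 198. 239. 249. 249. 249. 249.]
y -0.04 x edges [-0.087  0.088]
[127. 128. 127. 126. 125. 121. 121. 124. 124. 118. 115. 140. 167. 162.
 190. 239. 249. 249. 249. 248.]
y 0 x edges [-0.088  0.086]
[ 50.  50.  51.  51.  46.  38.  30.  27.  28.  31.  74. 162. 217. 189.
 186. 237. 250. 250. 249. 249.]
y 0.04 x edges [-0.088  0.087]
[ 55.  54.  54.  54.  48.  42.  35.  33.  34.  32.  67. 150. 213. 207.
 207. 239. 249. 249. 249. 249.]
y 0.08 x edges [-0.079  0.088]
[ 44.  44.  43.  41.  39.  36.  34.  35.  34.  35.  36.  37.  38.  77.
 171. 240. 250. 249. 249. 249.]
arms -0.16 [-0.053 -0.042  0.05   0.062]
arms -0.17 [-0.054 -0.042  0.051  0.062]
arms -0.18 [-0.054 -0.042  0.05   0.061]
bar y -0.045 {np.float64(-260.0): np.float64(51.0), np.float64(-257.0): np.float64(50.0), np.float64(-254.0): np.float64(51.0), np.float64(-251.0): np.float64(50.0), np.float64(-248
[... 7753 characters left out ...]
4(-197.0): np.float64(197.0), np.float64(-194.0): np.float64(189.0), np.float64(-191.0): np.float64(165.0), np.float64(-188.0): np.float64(154.0), np.float64(-185.0): np.float64(157.0), np.float64(-182.0): np.float64(161.0), np.float64(-179.0): np.float64(161.0), np.float64(-176.0): np.float64(161.0), np.float64(-173.0): np.float64(160.0), np.float64(-170.0): np.float64(159.0), np.float64(-167.0): np.float64(160.0), np.float64(-164.0): np.float64(164.0), np.float64(-161.0): np.float64(169.0), np.float64(-158.0): np.float64(168.0), np.float64(-155.0): np.float64(163.0), np.float64(-152.0): np.float64(158.0)}
hyp bar [ 0.42716981 -0.11459987]
[ 0.4262 -0.0616  0.086 ]
[ 0.4348 -0.156   0.088 ]
```

```bash
cat >> h.py <<'E'
from scipy.spatial.transform import Rotation as Ro
def to(x,y,z,yawdeg=None):
    "shift in tool axes from the measured pose to TCP target, twist to put tool x at yaw (mod 180)"
    s=bot.read_state(); R=Ro.from_rotvec(s["tcp_rot"]).as_matrix(); d=R.T@(np.array([x,y,z])-s["tool_pos"])
    a=np.degrees(np.arctan2(R[1,0],R[0,0])); out=dict(d=d.round(4).tolist(),dist=round(float(np.linalg.norm(d)),3),yawx=round(a,2),tcp=s["tool_pos"].round(4).tolist(),f=s["ft_force"].round(1).tolist(),t=round(s["clock"],2),w=round(s["gripper_width"],4),q=s["q"].round(2).tolist())
    if yawdeg is not None:
        out["twist_world"]=round((yawdeg-a+90)%180-90,2)
    print(out); return R
E
python3 - <<'E'
from h import *
R=to(.430,-.110,.17,6.2); print(R.round(3))
E
```

```text
{'d': [-0.2926, 0.0832, 0.3425], 'dist': 0.458, 'yawx': np.float64(-64.86), 'tcp': [0.2443, -0.5205, 0.2531], 'f': [0.7, 0.1, 0.0], 't': 0.35, 'w': 0.0855, 'q': [-1.25, 0.28, 1.51, 0.0, 1.36, -0.12], 'twist_world': np.float64(71.06)}
[[ 0.425 -0.     0.905]
 [-0.905  0.     0.425]
 [-0.    -1.     0.   ]]
```

```bash
python3 -m pendant '[{"dx":-0.02,"dz":0.025,"twist":-5},{"dx":-0.05,"dz":0.055,"twist":-12},{"dx":-0.075,"dz":0.085,"twist":-19},{"dx":-0.1,"dz":0.115,"twist":-26},{"dx":-0.125,"dz":0.145,"twist":-33}]' 100 40
python3 - <<'E'
from h import *
to(.430,-.110,.17,6.2)
E
```

```text
{'d': [-0.2926, 0.0832, 0.3425], 'dist': 0.458, 'yawx': np.float64(-64.86), 'tcp': [0.2443, -0.5205, 0.2531], 'f': [0.7, 0.1, 0.0], 't': 0.35, 'w': 0.0855, 'q': [-1.25, 0.28, 1.51, 0.0, 1.36, -0.12], 'twist_world': np.float64(71.06)}schema error: expected keys dx, dy, dz, twist
```

All four keys are required in each row.

```bash
python3 -m pendant '[{"dx":-0.02,"dy":0,"dz":0.025,"twist":-5},{"dx":-0.05,"dy":0,"dz":0.055,"twist":-12},{"dx":-0.075,"dy":0,"dz":0.085,"twist":-19},{"dx":-0.1,"dy":0,"dz":0.115,"twist":-26},{"dx":-0.125,"dy":0,"dz":0.145,"twist":-33}]' 100 40
python3 - <<'E'
from h import *
to(.430,-.110,.17,6.2)
E
```

```text
clock: 0.77
tool_pos: [0.3227, -0.3441, 0.2533]
tcp_rot: [-1.527, 0.431, -0.432]
ft_force: [0.4, 1.0, 0.4]
gripper_width: 0.0856
{'d': [-0.0312, 0.0833, 0.2556], 'dist': 0.271, 'yawx': np.float64(-31.57), 'tcp': [0.3227, -0.3441, 0.2533], 'f': [0.4, 1.0, 0.4], 't': 0.77, 'w': 0.0856, 'q': [-0.97, 0.12, 1.71, 0.0, 1.31, -0.41], 'twist_world': np.float64(37.77)}
```

```bash
python3 -m pendant '[{"dx":-0.004,"dy":0,"dz":0.035,"twist":-7},{"dx":-0.008,"dy":0.01,"dz":0.072,"twist":-14},{"dx":-0.012,"dy":0.02,"dz":0.11,"twist":-21},{"dx":-0.018,"dy":0.03,"dz":0.147,"twist":-28},{"dx":-0.022,"dy":0.04,"dz":0.183,"twist":-34}]' 100
python3 - <<'E'
from h import *
to(.430,-.110,.13,6.2)
E
```

```text
clock: 1.18
tool_pos: [0.4006, -0.1768, 0.2132]
tcp_rot: [-1.571, -0.034, 0.033]
ft_force: [0.6, -0.8, 0.6]
gripper_width: 0.0855
{'d': [0.0322, 0.0832, 0.0655], 'dist': 0.111, 'yawx': np.float64(2.46), 'tcp': [0.4006, -0.1768, 0.2132], 'f': [0.6, -0.8, 0.6], 't': 1.18, 'w': 0.0855, 'q': [-0.57, 0.1, 1.84, 0.0, 1.2, -0.62], 'twist_world': np.float64(3.74)}
```

```bash
python3 -m pendant '[{"dx":0.01,"dy":0.02,"dz":0.02,"twist":-1},{"dx":0.02,"dy":0.04,"dz":0.04,"twist":-2},{"dx":0.032,"dy":0.065,"dz":0.065,"twist":-3.7},{"dx":0.032,"dy":0.083,"dz":0.0655,"twist":-3.7},{"dx":0.032,"dy":0.083,"dz":0.0655,"twist":-3.7}]' 60
python3 - <<'E'
from h import *
to(.430,-.110,.086,6.2)
t=eyes.get_image("top"); crop(t,310,170,470,330,4,"t3.png"); s=eyes.get_image("side"); crop(s,250,180,410,300,4,"s3.png")
E
```

```text
clock: 1.6
tool_pos: [0.4277, -0.1097, 0.1274]
tcp_rot: [-1.566, -0.077, 0.088]
ft_force: [-0.3, 0.1, -0.8]
gripper_width: 0.0509
{'d': [0.0026, 0.0413, -0.0006], 'dist': 0.041, 'yawx': np.float64(6.01), 'tcp': [0.4277, -0.1097, 0.1274], 'f': [-0.3, 0.1, -0.8], 't': 1.6, 'w': 0.0509, 'q': [-0.41, 0.2, 1.97, -0.0, 0.99, -0.51], 'twist_world': np.float64(0.19)}
```

View pics/t3.png

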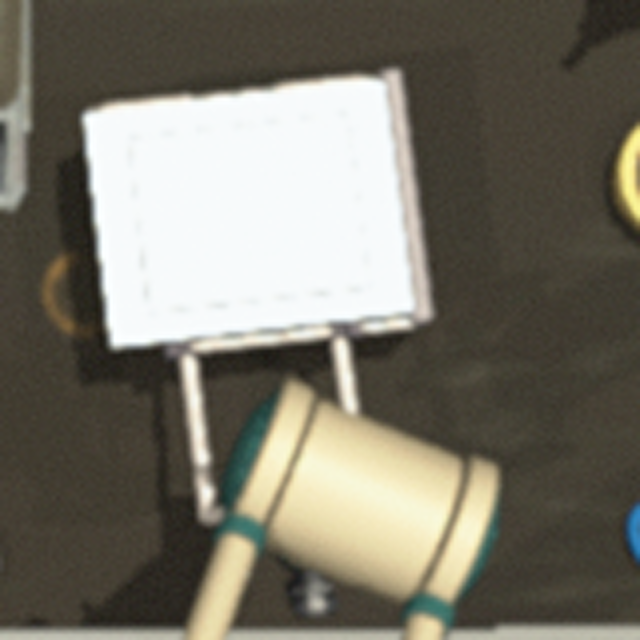

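View pics/s3.png

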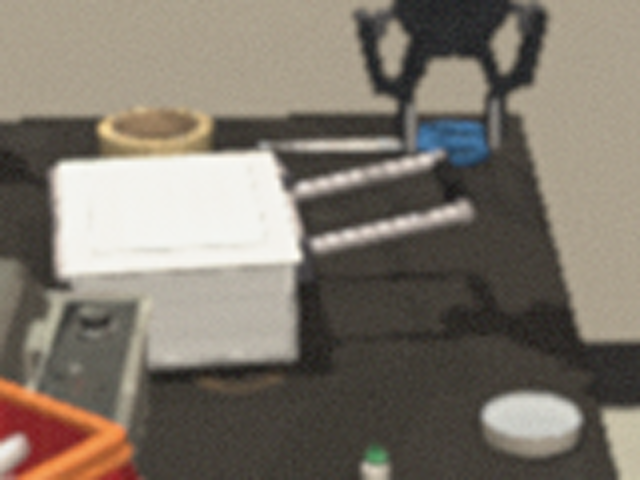

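```bash
python3 -m pendant '[{"dx":0.0026,"dy":0.012,"dz":-0.0006,"twist":0},{"dx":0.0026,"dy":0.026,"dz":-0.0006,"twist":0},{"dx":0.0026,"dy":0.0385,"dz":-0.0006,"twist":0},{"dx":0.0026,"dy":0.0385,"dz":-0.0006,"twist":0}]' 60; python3 -m pendant '[{"dx":0,"dy":0,"dz":0,"twist":0},{"dx":0,"dy":0,"dz":0,"twist":0},{"dx":0,"dy":0,"dz":0,"twist":0},{"dx":0,"dy":0,"dz":0,"twist":0}]' 0 25
python3 - <<'E'
from h import *
to(.430,-.110,.086-.047,6.2)
E
```

```text
clock: 2.03
tool_pos: [0.4321, -0.1133, 0.0916]
tcp_rot: [-1.569, -0.078, 0.079]
ft_force: [-0.4, 0.1, 0.5]
gripper_width: 0.0515
clock: 2.37
tool_pos: [0.4277, -0.1138, 0.0922]
tcp_rot: [-1.572, -0.075, 0.091]
ft_force: [-10.4, -7.4, 5.4]
gripper_width: 0.0148
{'d': [0.0032, 0.0532, 0.0036], 'dist': 0.053, 'yawx': np.float64(6.05), 'tcp': [0.4277, -0.1138, 0.0922], 'f': [-10.4, -7.4, 5.4], 't': 2.37, 'w': 0.0148, 'q': [-0.41, 0.24, 2.01, -0.01, 0.89, -0.51], 'twist_world': np.float64(0.15)}
```

```bash
python3 -m pendant '[{"dx":-0.002,"dy":0.004,"dz":0,"twist":0},{"dx":-0.002,"dy":0.009,"dz":0,"twist":0},{"dx":-0.002,"dy":0.014,"dz":0,"twist":0},{"dx":-0.003,"dy":0.019,"dz":0,"twist":0},{"dx":-0.003,"dy":0.024,"dz":0,"twist":0}]' - ;python3 -m pendant '[{"dx":0,"dy":0.005,"dz":0,"twist":0},{"dx":0,"dy":0.01,"dz":0,"twist":0},{"dx":0,"dy":0.015,"dz":0,"twist":0},{"dx":0,"dy":0.020,"dz":0,"twist":0},{"dx":0.001,"dy":0.024,"dz":0,"twist":0}]' -
python3 - <<'E'
from h import *
to(.430,-.110,.086-.047,6.2)
s=eyes.get_image("side"); crop(s,200,130,410,290,3,"s4.png")
E
```

```text
clock: 2.78
tool_pos: [0.4259, -0.114, 0.0683]
tcp_rot: [-1.572, -0.077, 0.088]
ft_force: [-9.9, -7.7, 2.4]
gripper_width: 0.015
clock: 3.2
tool_pos: [0.4284, -0.1138, 0.0441]
tcp_rot: [-1.571, -0.079, 0.085]
ft_force: [-6.9, -5.8, 3.8]
gripper_width: 0.0146
{'d': [0.002, 0.0051, 0.0036], 'dist': 0.007, 'yawx': np.float64(5.96), 'tcp': [0.4284, -0.1138, 0.0441], 'f': [-6.9, -5.8, 3.8], 't': 3.2, 'w': 0.0146, 'q': [-0.41, 0.32, 2.07, -0.0, 0.75, -0.51], 'twist_world': np.float64(0.24)}
```

View pics/s4.png

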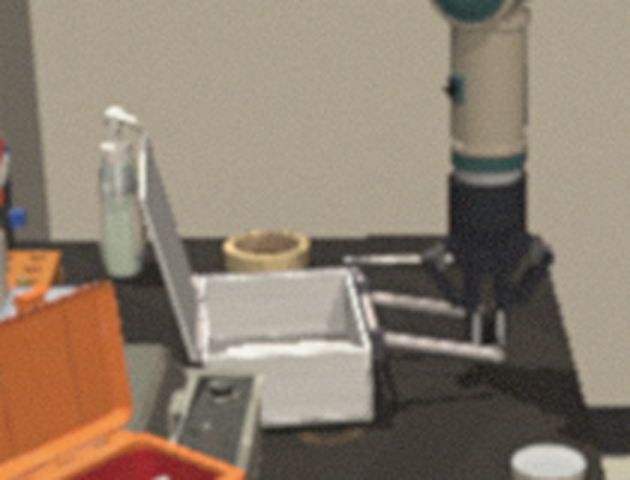

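The lid is standing open, its edge at about (145,140) in the crop. I'll press on to the stop.

```bash
python3 -m pendant '[{"dx":0,"dy":0.002,"dz":0,"twist":0},{"dx":0,"dy":0.003,"dz":0,"twist":0},{"dx":0,"dy":0.004,"dz":0,"twist":0},{"dx":0,"dy":0.004,"dz":0,"twist":0}]' -
```

```text
clock: 3.58
tool_pos: [0.4285, -0.1139, 0.0433]
tcp_rot: [-1.572, -0.079, 0.085]
ft_force: [-13.2, -4.1, 31.5]
gripper_width: 0.0151
```

```bash
python3 -m pendant '[{"dx":0,"dy":-0.003,"dz":0,"twist":0},{"dx":0,"dy":-0.003,"dz":0,"twist":0}]' - ; python3 -m pendant '[{"dx":0,"dy":0,"dz":0,"twist":0},{"dx":0,"dy":0,"dz":0,"twist":0},{"dx":0,"dy":0,"dz":0,"twist":0},{"dx":0,"dy":0,"dz":0,"twist":0}]' 60; python3 -m pendant '[{"dx":0,"dy":-0.02,"dz":0,"twist":0},{"dx":0,"dy":-0.05,"dz":0,"twist":0},{"dx":0,"dy":-0.09,"dz":0,"twist":0},{"dx":0,"dy":-0.12,"dz":0.025,"twist":0},{"dx":0,"dy":-0.13,"dz":0.065,"twist":0}]' -
python3 - <<'E'
from h import *
to(.4939,.3353,.12,None)
s=eyes.get_image("side"); crop(s,200,130,410,290,3,"s5.png")
E
```

```text
clock: 3.75
tool_pos: [0.4283, -0.1138, 0.0441]
tcp_rot: [-1.572, -0.079, 0.085]
ft_force: [-6.0, -5.4, -3.8]
gripper_width: 0.015
clock: 4.08
tool_pos: [0.4314, -0.1129, 0.0433]
tcp_rot: [-1.57, -0.081, 0.079]
ft_force: [-1.1, -0.9, 0.6]
gripper_width: 0.0512
clock: 4.5
tool_pos: [0.4284, -0.0504, 0.1776]
tcp_rot: [-1.574, -0.085, 0.068]
ft_force: [1.2, 0.6, -0.6]
gripper_width: 0.0511
{'d': [0.1022, 0.0567, 0.3778], 'dist': 0.395, 'yawx': np.float64(5.6), 'tcp': [0.4284, -0.0504, 0.1776], 'f': [1.2, 0.6, -0.6], 't': 4.5, 'w': 0.0511, 'q': [-0.28, 0.11, 1.92, -0.0, 1.1, -0.37]}
```

View pics/s5.png

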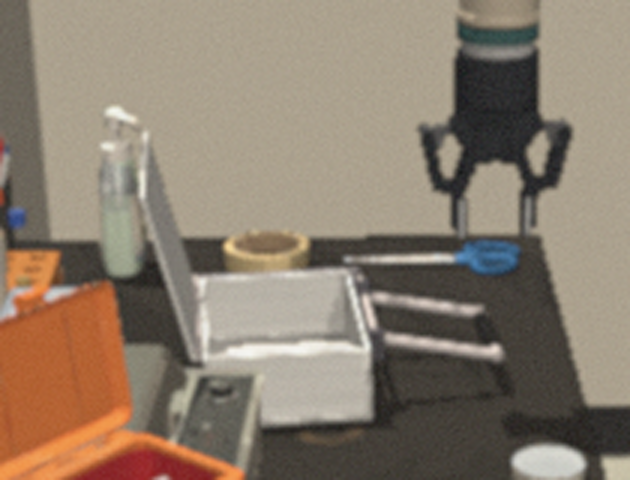

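```bash
python3 -m pendant '[{"dx":0.01,"dy":0,"dz":0.035,"twist":0},{"dx":0.02,"dy":0,"dz":0.073,"twist":0},{"dx":0.03,"dy":0,"dz":0.11,"twist":0},{"dx":0.04,"dy":0,"dz":0.148,"twist":0},{"dx":0.05,"dy":0,"dz":0.185,"twist":0}]' 60 ; python3 -m pendant '[{"dx":0.01,"dy":0,"dz":0.037,"twist":0},{"dx":0.02,"dy":0.01,"dz":0.074,"twist":0},{"dx":0.03,"dy":0.02,"dz":0.11,"twist":0},{"dx":0.042,"dy":0.03,"dz":0.145,"twist":0},{"dx":0.052,"dy":0.045,"dz":0.175,"twist":0}]' -;  python3 - <<'E'
from h import *
to(.4939,.3353,.025,None)
E
```

```text
clock: 4.97
tool_pos: [0.4547, 0.1432, 0.1727]
tcp_rot: [-1.569, -0.08, 0.08]
ft_force: [0.6, -0.1, -0.3]
gripper_width: 0.0514
clock: 5.38
tool_pos: [0.4894, 0.3237, 0.1278]
tcp_rot: [-1.568, -0.083, 0.08]
ft_force: [0.9, -0.7, 0.0]
gripper_width: 0.0511
{'d': [0.0054, 0.1028, 0.0109], 'dist': 0.104, 'yawx': np.float64(5.93), 'tcp': [0.4894, 0.3237, 0.1278], 'f': [0.9, -0.7, 0.0], 't': 5.38, 'w': 0.0511, 'q': [0.47, 0.39, 1.67, 0.0, 1.08, 0.36]}
```

```bash
python3 -m pendant '[{"dx":0.005,"dy":0.01,"dz":0.006,"twist":0},{"dx":0.005,"dy":0.02,"dz":0.006,"twist":0},{"dx":0.005,"dy":0.02,"dz":0.006,"twist":0}]' 60 ;  python3 - <<'E'
from h import *
to(.4939,.3353,.029,None)
t=eyes.get_image("top"); crop(t,180,220,300,320,5,"t6.png");s=eyes.get_image("side"); crop(s,260,210,420,330,4,"s6.png")
E
```

```text
clock: 5.63
tool_pos: [0.4913, 0.3259, 0.105]
tcp_rot: [-1.572, -0.077, 0.085]
ft_force: [-0.8, -1.2, -0.7]
gripper_width: 0.0514
{'d': [0.004, 0.0759, 0.0093], 'dist': 0.077, 'yawx': np.float64(5.91), 'tcp': [0.4913, 0.3259, 0.105], 'f': [-0.8, -1.2, -0.7], 't': 5.63, 'w': 0.0514, 'q': [0.47, 0.42, 1.68, -0.0, 1.05, 0.37]}
```

View pics/s6.png

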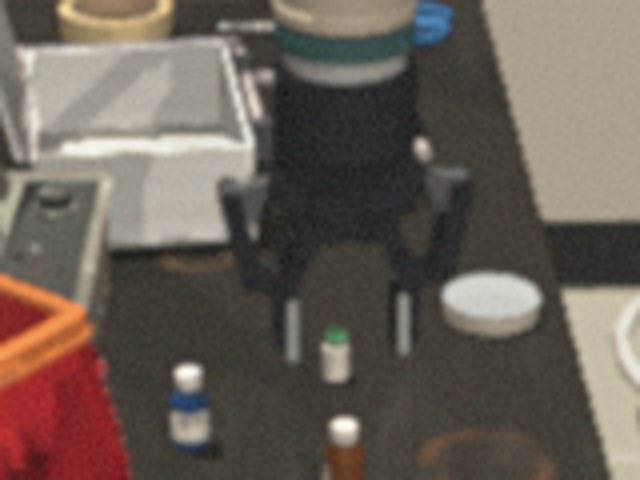

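```bash
python3 -m pendant '[{"dx":0.003,"dy":0.01,"dz":0.0095,"twist":0},{"dx":0.003,"dy":0.025,"dz":0.0095,"twist":0},{"dx":0.003,"dy":0.04,"dz":0.0095,"twist":0},{"dx":0.003,"dy":0.04,"dz":0.0095,"twist":0}]' 60 ;  python3 - <<'E'
from h import *
to(.4939,.3353,.029,None)
s=eyes.get_image("side"); crop(s,260,210,420,330,4,"s7.png")
E
```

```text
clock: 6.07
tool_pos: [0.4938, 0.3354, 0.0657]
tcp_rot: [-1.571, -0.076, 0.082]
ft_force: [-0.7, -0.4, -0.0]
gripper_width: 0.0516
{'d': [0.0003, 0.0367, -0.0001], 'dist': 0.037, 'yawx': np.float64(5.77), 'tcp': [0.4938, 0.3354, 0.0657], 'f': [-0.7, -0.4, -0.0], 't': 6.07, 'w': 0.0516, 'q': [0.48, 0.47, 1.71, 0.0, 0.96, 0.38]}
```

View pics/s7.png

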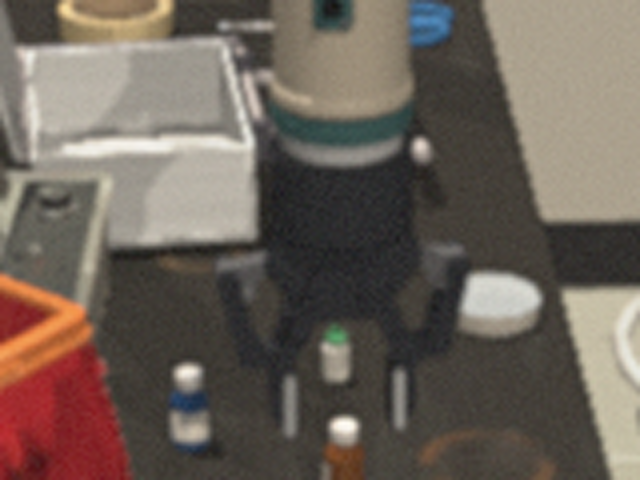

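The fingers straddle the brown vial's column at about (345,430) in the crop. Descending and gripping.

```bash
python3 -m pendant '[{"dx":0,"dy":0.012,"dz":0,"twist":0},{"dx":0,"dy":0.024,"dz":0,"twist":0},{"dx":0,"dy":0.0365,"dz":0,"twist":0},{"dx":0,"dy":0.0365,"dz":0,"twist":0}]' 60 ; python3 -m pendant '[{"dx":0,"dy":0,"dz":0,"twist":0},{"dx":0,"dy":0,"dz":0,"twist":0},{"dx":0,"dy":0,"dz":0,"twist":0},{"dx":0,"dy":0,"dz":0,"twist":0}]' 0 20
python3 - <<'E'
from h import *
to(.4939,.3353,.029,None)
s=eyes.get_image("side"); crop(s,260,210,420,330,4,"s8.png")
E
```

```text
clock: 6.45
tool_pos: [0.4945, 0.336, 0.0304]
tcp_rot: [-1.57, -0.078, 0.081]
ft_force: [-2.1, 0.8, 0.3]
gripper_width: 0.0509
clock: 6.78
tool_pos: [0.4961, 0.3371, 0.0326]
tcp_rot: [-1.568, -0.082, 0.078]
ft_force: [0.4, -0.1, 3.7]
gripper_width: 0.0211
{'d': [-0.0023, 0.0036, -0.0016], 'dist': 0.005, 'yawx': np.float64(5.84), 'tcp': [0.4961, 0.3371, 0.0326], 'f': [0.4, -0.1, 3.7], 't': 6.78, 'w': 0.0211, 'q': [0.48, 0.51, 1.74, -0.0, 0.89, 0.38]}
```

View pics/s8.png

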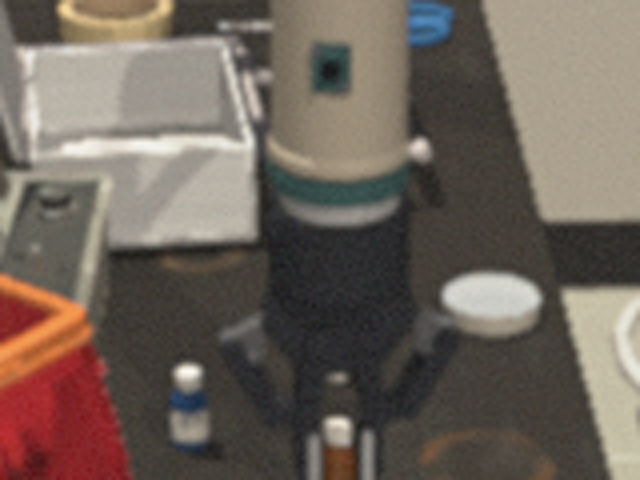

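```bash
python3 -m pendant '[{"dx":0,"dy":-0.015,"dz":0,"twist":0},{"dx":0,"dy":-0.045,"dz":0,"twist":0},{"dx":0,"dy":-0.085,"dz":0,"twist":0},{"dx":0,"dy":-0.12,"dz":-0.02,"twist":0},{"dx":0,"dy":-0.145,"dz":-0.05,"twist":0}]' - ; python3 -m pendant '[{"dx":0,"dy":0,"dz":-0.04,"twist":0},{"dx":0,"dy":0,"dz":-0.08,"twist":0},{"dx":0,"dy":0,"dz":-0.12,"twist":0},{"dx":0,"dy":0,"dz":-0.16,"twist":0},{"dx":0,"dy":0,"dz":-0.2,"twist":0}]' -
python3 - <<'E'
from h import *
to(.6259,-.1382,.16,6.2)
s=eyes.get_image("side"); crop(s,200,150,420,310,3,"s9.png")
E
```

```text
clock: 7.25
tool_pos: [0.5013, 0.2891, 0.1799]
tcp_rot: [-1.566, -0.086, 0.079]
ft_force: [0.2, -0.4, -0.8]
gripper_width: 0.0214
clock: 7.67
tool_pos: [0.5204, 0.0864, 0.1768]
tcp_rot: [-1.569, -0.081, 0.08]
ft_force: [0.4, -0.0, -0.4]
gripper_width: 0.0211
{'d': [0.082, 0.0169, -0.2342], 'dist': 0.249, 'yawx': np.float64(5.87), 'tcp': [0.5204, 0.0864, 0.1768], 'f': [0.4, -0.0, -0.4], 't': 7.67, 'w': 0.0211, 'q': [0.03, 0.26, 1.73, -0.0, 1.15, -0.07], 'twist_world': np.float64(0.33)}
```

View pics/s9.png

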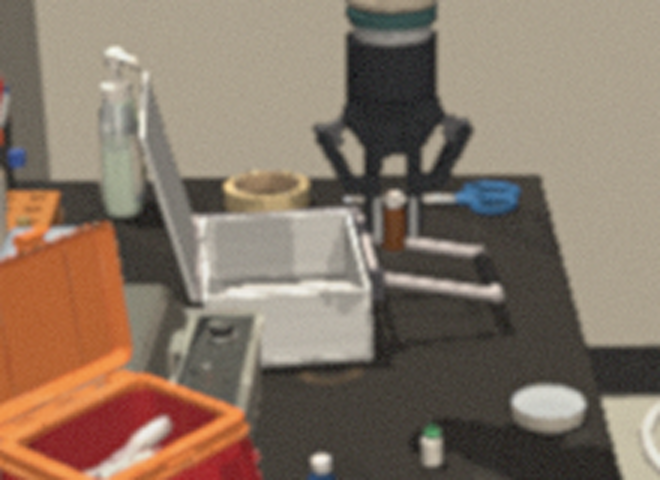

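The brown vial hangs upright in the jaws at (395,220) in the crop. On to the right compartment.

```bash
python3 -m pendant '[{"dx":0.01,"dy":0,"dz":-0.04,"twist":0},{"dx":0.02,"dy":0,"dz":-0.08,"twist":0},{"dx":0.03,"dy":0,"dz":-0.118,"twist":0},{"dx":0.045,"dy":0,"dz":-0.156,"twist":0},{"dx":0.06,"dy":0,"dz":-0.19,"twist":0}]' - ; python3 -m pendant '[{"dx":0.01,"dy":0,"dz":-0.02,"twist":0},{"dx":0.02,"dy":0,"dz":-0.03,"twist":0},{"dx":0.02,"dy":0,"dz":-0.04,"twist":0},{"dx":0.02,"dy":0,"dz":-0.04,"twist":0}]' -
python3 - <<'E'
from h import *
to(.6259,-.1382,.037+.004,6.2)
s=eyes.get_image("side"); crop(s,200,130,420,290,3,"s10.png")
t=eyes.get_image("top"); crop(t,310,150,450,310,4,"t10.png")
E
```

```text
clock: 8.13
tool_pos: [0.6, -0.097, 0.1767]
tcp_rot: [-1.57, -0.08, 0.079]
ft_force: [1.2, -0.0, 0.3]
gripper_width: 0.0213
clock: 8.47
tool_pos: [0.6238, -0.1343, 0.176]
tcp_rot: [-1.57, -0.079, 0.079]
ft_force: [-0.5, 0.7, -0.3]
gripper_width: 0.0213
{'d': [0.0018, 0.135, -0.0039], 'dist': 0.135, 'yawx': np.float64(5.76), 'tcp': [0.6238, -0.1343, 0.176], 'f': [-0.5, 0.7, -0.3], 't': 8.47, 'w': 0.0213, 'q': [-0.32, 0.42, 1.48, -0.0, 1.24, -0.42], 'twist_world': np.float64(0.44)}
```

View pics/s10.png

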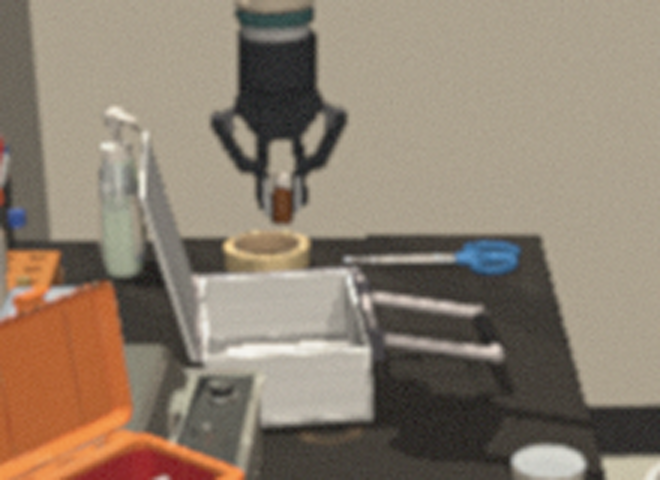

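View pics/t10.png

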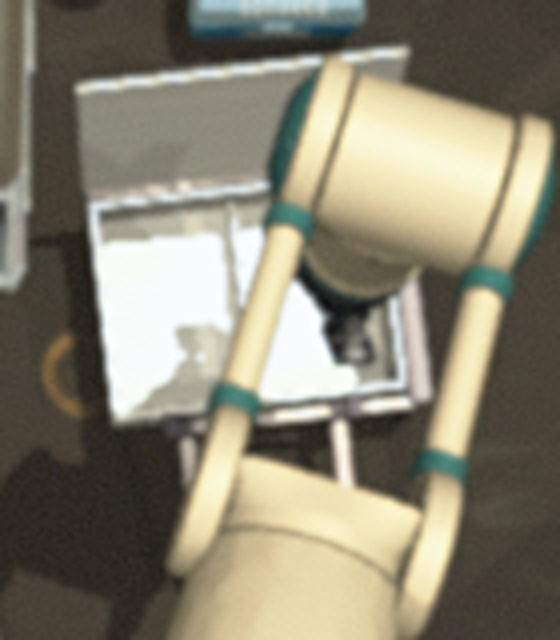

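```bash
python3 -m pendant '[{"dx":-0.006,"dy":0.01,"dz":-0.003,"twist":-0.4},{"dx":-0.006,"dy":0.03,"dz":-0.004,"twist":-0.4},{"dx":-0.006,"dy":0.055,"dz":-0.004,"twist":-0.4},{"dx":-0.006,"dy":0.08,"dz":-0.004,"twist":-0.4},{"dx":-0.006,"dy":0.08,"dz":-0.004,"twist":-0.4}]' -
python3 - <<'E'
from h import *
to(.618,-.1389,.037,6.2)
s=eyes.get_image("side"); crop(s,200,130,420,290,3,"s11.png")
E
```

```text
clock: 8.98
tool_pos: [0.6137, -0.1345, 0.0919]
tcp_rot: [-1.565, -0.079, 0.094]
ft_force: [-0.2, -0.5, -1.1]
gripper_width: 0.0214
{'d': [0.0043, 0.0549, -0.0051], 'dist': 0.055, 'yawx': np.float64(6.31), 'tcp': [0.6137, -0.1345, 0.0919], 'f': [-0.2, -0.5, -1.1], 't': 8.98, 'w': 0.0214, 'q': [-0.33, 0.48, 1.61, 0.0, 1.06, -0.44], 'twist_world': np.float64(-0.11)}
```

View pics/s11.png

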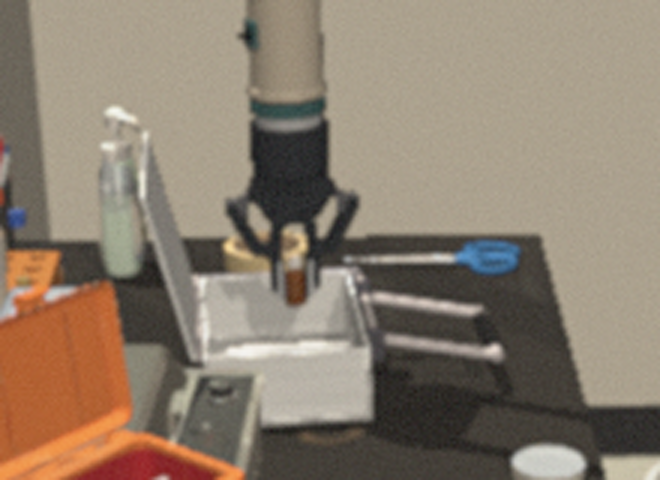

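```bash
python3 -m pendant '[{"dx":0.002,"dy":0.012,"dz":-0.003,"twist":0},{"dx":0.002,"dy":0.026,"dz":-0.004,"twist":0},{"dx":0.002,"dy":0.038,"dz":-0.004,"twist":0},{"dx":0.002,"dy":0.046,"dz":-0.004,"twist":0},{"dx":0.002,"dy":0.048,"dz":-0.004,"twist":0}]' - ; python3 -m pendant '[{"dx":0,"dy":0.002,"dz":0,"twist":0},{"dx":0,"dy":0.004,"dz":0,"twist":0},{"dx":0,"dy":0.005,"dz":0,"twist":0}]' -
```

```text
clock: 9.45
tool_pos: [0.6204, -0.1407, 0.0479]
tcp_rot: [-1.569, -0.086, 0.086]
ft_force: [-0.2, -0.1, -0.2]
gripper_width: 0.0214
clock: 9.7
tool_pos: [0.621, -0.1411, 0.0439]
tcp_rot: [-1.57, -0.087, 0.085]
ft_force: [0.1, -0.1, -0.1]
gripper_width: 0.0216
```

```bash
python3 -m pendant '[{"dx":0,"dy":0.002,"dz":0,"twist":0},{"dx":0,"dy":0.004,"dz":0,"twist":0},{"dx":0,"dy":0.005,"dz":0,"twist":0}]' -;  python3 -m pendant '[{"dx":0,"dy":0.001,"dz":0,"twist":0},{"dx":0,"dy":0.002,"dz":0,"twist":0}]' -
```

```text
clock: 9.95
tool_pos: [0.6205, -0.141, 0.0383]
tcp_rot: [-1.569, -0.086, 0.085]
ft_force: [0.6, -0.4, -0.3]
gripper_width: 0.0212
clock: 10.12
tool_pos: [0.6205, -0.141, 0.0366]
tcp_rot: [-1.569, -0.086, 0.085]
ft_force: [-1.3, 1.3, 9.3]
gripper_width: 0.021
```

```bash
python3 -m pendant '[{"dx":0,"dy":-0.001,"dz":0,"twist":0},{"dx":0,"dy":-0.001,"dz":0,"twist":0}]' -;  python3 -m pendant '[{"dx":0,"dy":0,"dz":0,"twist":0},{"dx":0,"dy":0,"dz":0,"twist":0},{"dx":0,"dy":0,"dz":0,"twist":0},{"dx":0,"dy":0,"dz":0,"twist":0}]' 48; python3 -m pendant '[{"dx":0,"dy":-0.012,"dz":0,"twist":0},{"dx":0,"dy":-0.03,"dz":0,"twist":0},{"dx":0,"dy":-0.06,"dz":0,"twist":0},{"dx":0,"dy":-0.095,"dz":0,"twist":0},{"dx":0,"dy":-0.13,"dz":0,"twist":0}]' -
python3 - <<'E'
from h import *
to(.5812,.2734,.16,6.2)
s=eyes.get_image("side"); crop(s,200,130,420,290,3,"s12.png")
E
```

```text
clock: 10.28
tool_pos: [0.6206, -0.141, 0.0375]
tcp_rot: [-1.569, -0.086, 0.085]
ft_force: [0.2, 0.6, -0.3]
gripper_width: 0.0216
clock: 10.62
tool_pos: [0.6204, -0.1409, 0.0372]
tcp_rot: [-1.569, -0.086, 0.086]
ft_force: [0.4, 0.4, 0.7]
gripper_width: 0.0409
clock: 11.03
tool_pos: [0.62, -0.1408, 0.1691]
tcp_rot: [-1.569, -0.085, 0.086]
ft_force: [0.2, 0.9, 0.0]
gripper_width: 0.041
{'d': [0.0065, 0.0092, 0.4159], 'dist': 0.416, 'yawx': np.float64(6.24), 'tcp': [0.62, -0.1408, 0.1691], 'f': [0.2, 0.9, 0.0], 't': 11.03, 'w': 0.041, 'q': [-0.33, 0.42, 1.5, -0.0, 1.22, -0.44], 'twist_world': np.float64(-0.04)}
```

View pics/s12.png

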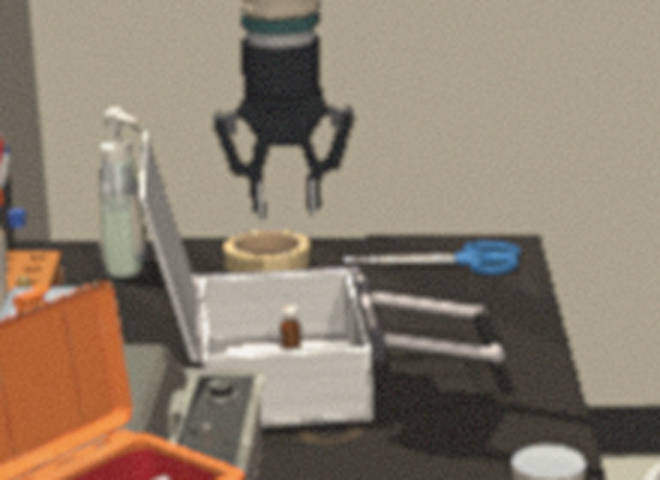

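The brown vial stands in the right compartment at (291,328) in the crop. Before going to the blue vial, I'll check clearance to the scale next to it.

```bash
python3 - <<'E'
from h import *
t=eyes.get_image("top"); P=cloud(t)
q=P[(P[...,1]>.2)&(P[...,1]<.335)&(P[...,0]>.6)&(P[...,0]<.7)&(np.mgrid[:480,:640][1]>225)]
for lo in np.arange(.615,.68,.005):
    k=q[(q[:,0]>=lo)&(q[:,0]<lo+.005)]; print(round(lo,3),len(k),np.percentile(k[:,2],[10,50,90]).round(3) if len(k) else "")
E
python3 -m pendant '[{"dx":-0.02,"dy":0,"dz":0.035,"twist":0},{"dx":-0.04,"dy":0,"dz":0.07,"twist":0},{"dx":-0.05,"dy":0,"dz":0.108,"twist":0},{"dx":-0.05,"dy":0,"dz":0.147,"twist":0},{"dx":-0.05,"dy":0,"dz":0.185,"twist":0}]' 50; python3 -m pendant '[{"dx":0,"dy":0,"dz":0.038,"twist":0},{"dx":0,"dy":0,"dz":0.076,"twist":0},{"dx":0,"dy":0,"dz":0.114,"twist":0},{"dx":0.01,"dy":0,"dz":0.152,"twist":0},{"dx":0.025,"dy":0,"dz":0.19,"twist":0}]' -
python3 - <<'E'
from h import *
to(.5812,.2734,.1,6.2)
E
```

```text
0.615 66 [-0.005 -0.001  0.004]
0.62 77 [-0.006 -0.     0.004]
0.625 84 [-0.003  0.001  0.005]
0.63 77 [-0.003  0.001  0.005]
0.635 78 [-0.004  0.001  0.08 ]
0.64 143 [-0.004  0.004  0.082]
0.645 144 [-0.002  0.074  0.083]
0.65 75 [0.003 0.079 0.084]
0.655 78 [0.075 0.079 0.082]
0.66 69 [0.074 0.079 0.085]
0.665 69 [0.074 0.079 0.086]
0.67 74 [0.076 0.08  0.085]
0.675 78 [0.076 0.08  0.085]
0.68 69 [0.075 0.08  0.084]
clock: 11.55
tool_pos: [0.5492, 0.0389, 0.1679]
tcp_rot: [-1.569, -0.085, 0.084]
ft_force: [0.7, 0.8, 0.5]
gripper_width: 0.0426
clock: 11.97
tool_pos: [0.553, 0.2308, 0.1678]
tcp_rot: [-1.57, -0.085, 0.087]
ft_force: [1.1, -0.1, 0.7]
gripper_width: 0.0429
{'d': [0.0327, 0.0678, 0.0393], 'dist': 0.085, 'yawx': np.float64(6.27), 'tcp': [0.553, 0.2308, 0.1678], 'f': [1.1, -0.1, 0.7], 't': 11.97, 'w': 0.0429, 'q': [0.28, 0.37, 1.58, -0.0, 1.19, 0.17], 'twist_world': np.float64(-0.07)}
```

```bash
python3 -m pendant '[{"dx":0.006,"dy":0.004,"dz":0.01,"twist":6},{"dx":0.012,"dy":0.01,"dz":0.02,"twist":13},{"dx":0.018,"dy":0.015,"dz":0.028,"twist":20},{"dx":0.024,"dy":0.02,"dz":0.032,"twist":27},{"dx":0.028,"dy":0.02,"dz":0.036,"twist":34}]' 52;python3 -m pendant '[{"dx":0,"dy":0.01,"dz":0,"twist":7},{"dx":0,"dy":0.02,"dz":0,"twist":14},{"dx":0,"dy":0.03,"dz":0,"twist":20},{"dx":0,"dy":0.03,"dz":0,"twist":20},{"dx":0,"dy":0.03,"dz":0,"twist":20}]' -
python3 - <<'E'
from h import *
to(.5812,.2734,.07)
E
```

```text
clock: 12.38
tool_pos: [0.5783, 0.2685, 0.1463]
tcp_rot: [-1.538, 0.385, -0.383]
ft_force: [-0.8, -0.1, 0.3]
gripper_width: 0.044
clock: 12.8
tool_pos: [0.5783, 0.2678, 0.117]
tcp_rot: [-1.473, 0.65, -0.648]
ft_force: [0.4, -0.4, -0.4]
gripper_width: 0.0441
{'d': [-0.0022, 0.047, 0.006], 'dist': 0.047, 'yawx': np.float64(-47.6), 'tcp': [0.5783, 0.2678, 0.117], 'f': [0.4, -0.4, -0.4], 't': 12.8, 'w': 0.0441, 'q': [0.32, 0.47, 1.56, -0.0, 1.12, 1.16]}
```

```bash
python3 -m pendant '[{"dx":-0.002,"dy":0.01,"dz":0.006,"twist":0},{"dx":-0.002,"dy":0.025,"dz":0.006,"twist":0},{"dx":-0.002,"dy":0.04,"dz":0.006,"twist":0},{"dx":-0.002,"dy":0.047,"dz":0.006,"twist":0},{"dx":-0.002,"dy":0.047,"dz":0.006,"twist":0}]' -
python3 - <<'E'
from h import *
to(.5812,.2734,.03)
s=eyes.get_image("side"); crop(s,230,200,390,320,4,"s13.png")
t=eyes.get_image("top"); crop(t,180,180,300,300,5,"t13.png")
E
```

```text
clock: 13.22
tool_pos: [0.5809, 0.2733, 0.0685]
tcp_rot: [-1.473, 0.652, -0.649]
ft_force: [1.5, -0.3, 0.4]
gripper_width: 0.0446
{'d': [0.0002, 0.0385, 0.0004], 'dist': 0.039, 'yawx': np.float64(-47.7), 'tcp': [0.5809, 0.2733, 0.0685], 'f': [1.5, -0.3, 0.4], 't': 13.22, 'w': 0.0446, 'q': [0.33, 0.52, 1.6, -0.0, 1.02, 1.16]}
```

View pics/s13.png

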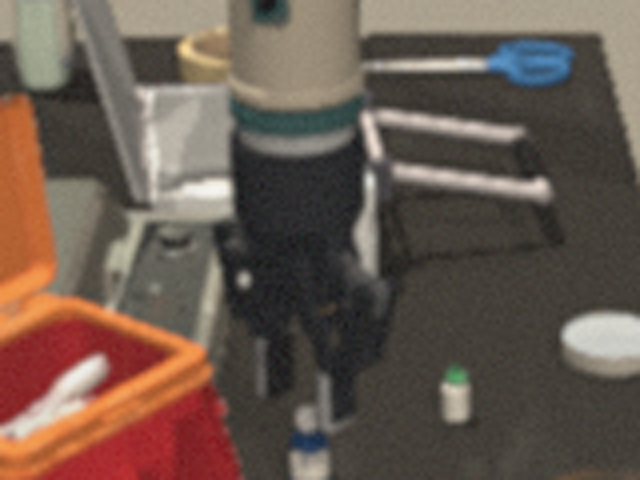

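View pics/t13.png

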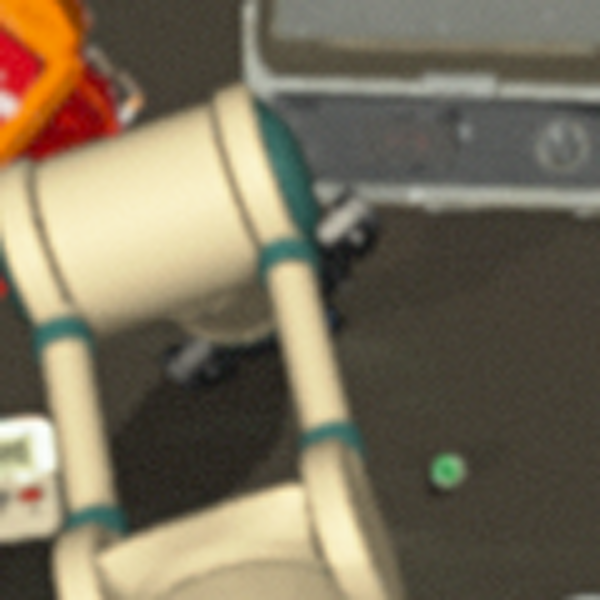

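The jaw elbow near (350,200) in the top crop comes close to the scale's front edge. I'll turn another 25° before going down.

```bash
python3 -m pendant '[{"dx":0,"dy":0,"dz":0,"twist":6},{"dx":0,"dy":0,"dz":0,"twist":13},{"dx":0,"dy":0,"dz":0,"twist":19},{"dx":0,"dy":0,"dz":0,"twist":25},{"dx":0,"dy":0,"dz":0,"twist":25}]' -
python3 - <<'E'
from h import *
to(.5812,.2734,.03)
s=eyes.get_image("side"); crop(s,230,200,390,320,4,"s14.png")
t=eyes.get_image("top"); crop(t,180,180,300,300,5,"t14.png")
E
```

```text
clock: 13.73
tool_pos: [0.5827, 0.2738, 0.0716]
tcp_rot: [-1.334, 0.984, -0.987]
ft_force: [-0.3, 0.2, -0.3]
gripper_width: 0.0443
{'d': [-0.0001, 0.0416, -0.0017], 'dist': 0.042, 'yawx': np.float64(-72.83), 'tcp': [0.5827, 0.2738, 0.0716], 'f': [-0.3, 0.2, -0.3], 't': 13.73, 'w': 0.0443, 'q': [0.33, 0.52, 1.6, -0.0, 1.02, 1.6]}
```

View pics/t14.png

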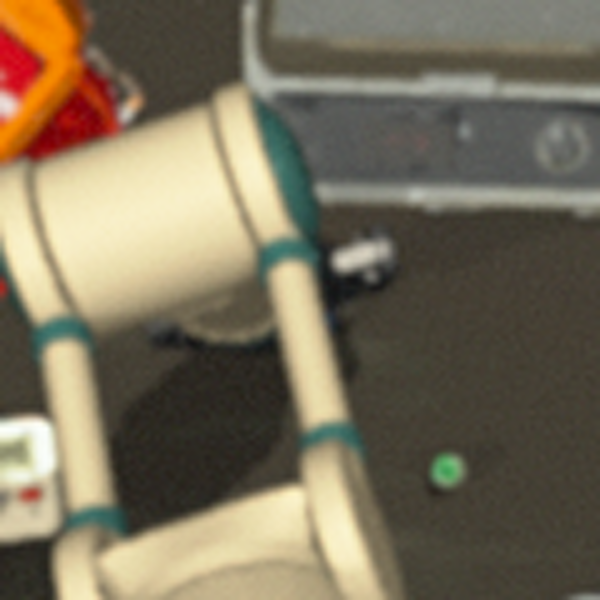

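View pics/s14.png

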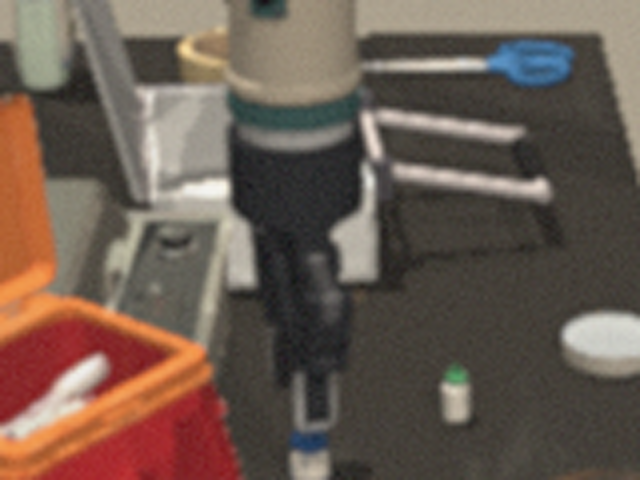

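The turned gripper is well clear of the scale, and the pads line up over the blue vial at (310,440) in the side crop. Descend and grip.

```bash
python3 -m pendant '[{"dx":0,"dy":0.012,"dz":-0.001,"twist":0},{"dx":0,"dy":0.026,"dz":-0.001,"twist":0},{"dx":0,"dy":0.041,"dz":-0.001,"twist":0},{"dx":0,"dy":0.041,"dz":-0.001,"twist":0}]' - ; python3 -m pendant '[{"dx":0,"dy":0,"dz":0,"twist":0},{"dx":0,"dy":0,"dz":0,"twist":0},{"dx":0,"dy":0,"dz":0,"twist":0},{"dx":0,"dy":0,"dz":0,"twist":0}]' 0 20
python3 - <<'E'
from h import *
to(.5812,.2734,.03)
s=eyes.get_image("side"); crop(s,230,200,390,320,4,"s15.png")
E
```

```text
clock: 14.17
tool_pos: [0.5792, 0.2725, 0.027]
tcp_rot: [-1.341, 0.986, -0.982]
ft_force: [-0.9, -0.1, 0.1]
gripper_width: 0.0444
clock: 14.5
tool_pos: [0.5816, 0.2734, 0.0303]
tcp_rot: [-1.335, 0.983, -0.985]
ft_force: [0.3, -0.3, -0.2]
gripper_width: 0.0214
{'d': [-0.0001, 0.0003, -0.0004], 'dist': 0.001, 'yawx': np.float64(-72.74), 'tcp': [0.5816, 0.2734, 0.0303], 'f': [0.3, -0.3, -0.2], 't': 14.5, 'w': 0.0214, 'q': [0.33, 0.56, 1.64, -0.0, 0.94, 1.6]}
```

View pics/s15.png

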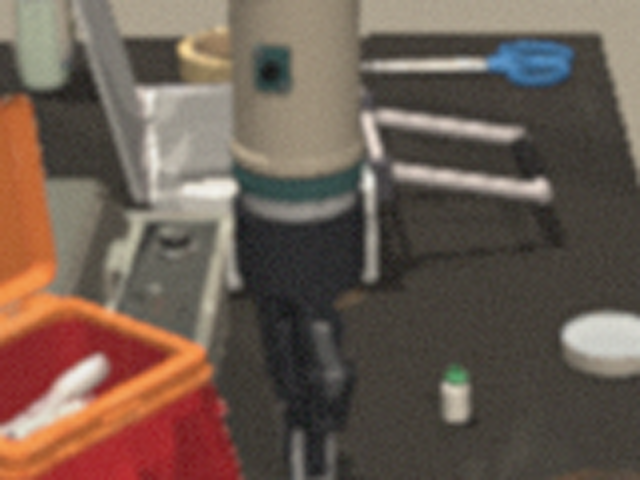

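```bash
python3 -m pendant '[{"dx":0,"dy":-0.015,"dz":0,"twist":0},{"dx":0,"dy":-0.045,"dz":0,"twist":0},{"dx":0,"dy":-0.08,"dz":0,"twist":0},{"dx":0,"dy":-0.115,"dz":-0.01,"twist":0},{"dx":0,"dy":-0.145,"dz":-0.02,"twist":0}]' - ; python3 -m pendant '[{"dx":0.027,"dy":0,"dz":-0.017,"twist":-6},{"dx":0.055,"dy":0,"dz":-0.034,"twist":-13},{"dx":0.083,"dy":0,"dz":-0.05,"twist":-20},{"dx":0.112,"dy":0,"dz":-0.064,"twist":-27},{"dx":0.14,"dy":0,"dz":-0.076,"twist":-34}]' -
python3 - <<'E'
from h import *
to(.60,-.0417,.17,6.2)
s=eyes.get_image("side"); crop(s,200,130,420,290,3,"s16.png")
E
```

```text
clock: 14.97
tool_pos: [0.5624, 0.2674, 0.177]
tcp_rot: [-1.335, 0.983, -0.986]
ft_force: [-0.5, 0.5, -0.0]
gripper_width: 0.0213
clock: 15.38
tool_pos: [0.5298, 0.1097, 0.175]
tcp_rot: [-1.506, 0.523, -0.525]
ft_force: [-0.1, 0.2, -0.5]
gripper_width: 0.0214
{'d': [0.149, 0.0051, -0.0751], 'dist': 0.167, 'yawx': np.float64(-38.36), 'tcp': [0.5298, 0.1097, 0.175], 'f': [-0.1, 0.2, -0.5], 't': 15.38, 'w': 0.0214, 'q': [0.08, 0.28, 1.7, -0.0, 1.16, 0.75], 'twist_world': np.float64(44.56)}
```

View pics/s16.png

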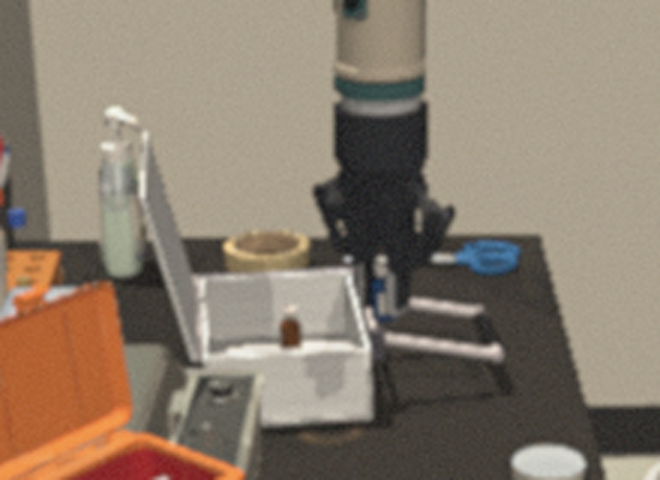

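The blue vial is held at about (380,285) in the crop, and the brown one still stands in the box. Moving over the left compartment.

```bash
python3 -m pendant '[{"dx":0.03,"dy":0,"dz":-0.02,"twist":-6.5},{"dx":0.06,"dy":0,"dz":-0.04,"twist":-13},{"dx":0.09,"dy":0,"dz":-0.055,"twist":-20},{"dx":0.12,"dy":0,"dz":-0.068,"twist":-27},{"dx":0.149,"dy":0,"dz":-0.075,"twist":-33}]' - ; python3 -m pendant '[{"dx":0,"dy":0,"dz":0,"twist":-6},{"dx":0,"dy":0,"dz":0,"twist":-11.5},{"dx":0,"dy":0,"dz":0,"twist":-11.5}]' -
python3 - <<'E'
from h import *
to(.6074,-.0417,.0345,6.2)
s=eyes.get_image("side"); crop(s,200,130,420,290,3,"s17.png")
t=eyes.get_image("top"); crop(t,310,150,450,310,4,"t17.png")
E
```

```text
clock: 15.85
tool_pos: [0.6, -0.0429, 0.175]
tcp_rot: [-1.57, 0.075, -0.076]
ft_force: [-0.3, 0.4, -0.7]
gripper_width: 0.0211
clock: 16.1
tool_pos: [0.6003, -0.0414, 0.1744]
tcp_rot: [-1.569, -0.079, 0.078]
ft_force: [-0.3, -0.6, -0.5]
gripper_width: 0.0217
{'d': [0.007, 0.1399, -0.001], 'dist': 0.14, 'yawx': np.float64(5.73), 'tcp': [0.6003, -0.0414, 0.1744], 'f': [-0.3, -0.6, -0.5], 't': 16.1, 'w': 0.0217, 'q': [-0.18, 0.37, 1.57, 0.0, 1.2, -0.28], 'twist_world': np.float64(0.47)}
```

View pics/t17.png

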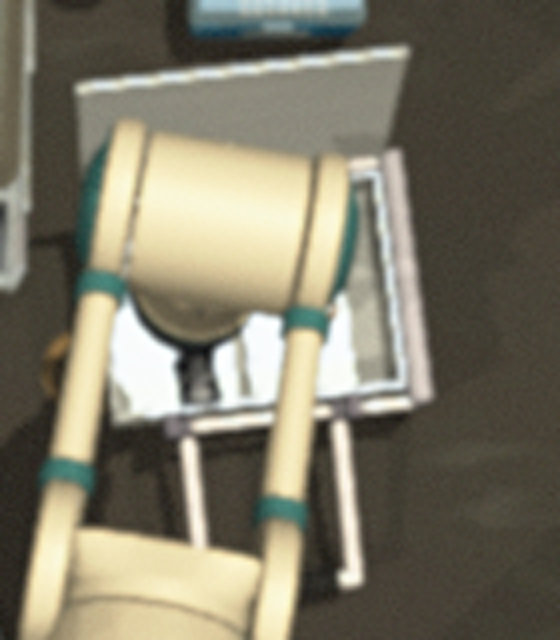

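View pics/s17.png

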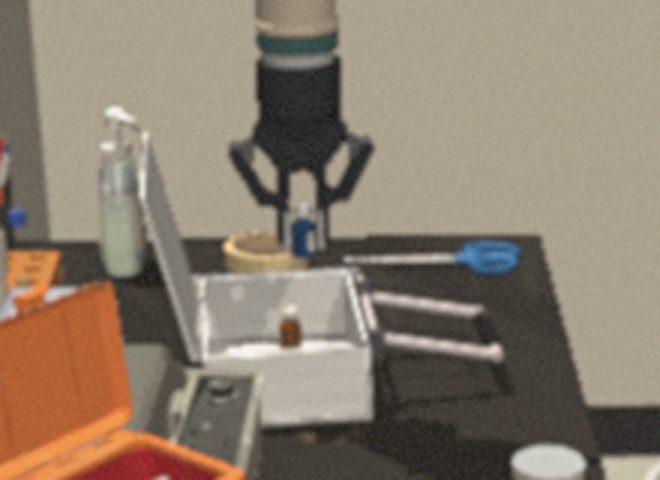

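```bash
python3 -m pendant '[{"dx":0.008,"dy":0.015,"dz":-0.001,"twist":0},{"dx":0.008,"dy":0.045,"dz":-0.001,"twist":0},{"dx":0.008,"dy":0.075,"dz":-0.001,"twist":0},{"dx":0.008,"dy":0.1,"dz":-0.001,"twist":0},{"dx":0.008,"dy":0.115,"dz":-0.001,"twist":0}]' - ; python3 -m pendant '[{"dx":0,"dy":0.008,"dz":0,"twist":0},{"dx":0,"dy":0.014,"dz":0,"twist":0},{"dx":0,"dy":0.019,"dz":0,"twist":0},{"dx":0,"dy":0.02,"dz":0,"twist":0}]' -
```

```text
clock: 16.62
tool_pos: [0.6061, -0.04, 0.0568]
tcp_rot: [-1.569, -0.074, 0.08]
ft_force: [-0.6, 1.0, -0.7]
gripper_width: 0.0213
clock: 16.95
tool_pos: [0.6083, -0.0408, 0.0395]
tcp_rot: [-1.57, -0.079, 0.078]
ft_force: [-0.4, -1.2, -0.1]
gripper_width: 0.0212
```

```bash
python3 -m pendant '[{"dx":0,"dy":0.002,"dz":0,"twist":0},{"dx":0,"dy":0.003,"dz":0,"twist":0},{"dx":0,"dy":0.004,"dz":0,"twist":0}]' - ; python3 -m pendant '[{"dx":0,"dy":0.001,"dz":0,"twist":0},{"dx":0,"dy":0.002,"dz":0,"twist":0}]' -
```

```text
clock: 17.2
tool_pos: [0.6085, -0.0411, 0.0361]
tcp_rot: [-1.57, -0.08, 0.077]
ft_force: [0.3, 0.7, -0.4]
gripper_width: 0.0213
clock: 17.37
tool_pos: [0.6083, -0.0411, 0.034]
tcp_rot: [-1.57, -0.079, 0.078]
ft_force: [-2.6, -0.4, 11.4]
gripper_width: 0.0214
```

Contact at the expected height. Ease off, release and lift.

```bash
python3 -m pendant '[{"dx":0,"dy":-0.001,"dz":0,"twist":0},{"dx":0,"dy":-0.001,"dz":0,"twist":0}]' -;  python3 -m pendant '[{"dx":0,"dy":0,"dz":0,"twist":0},{"dx":0,"dy":0,"dz":0,"twist":0},{"dx":0,"dy":0,"dz":0,"twist":0},{"dx":0,"dy":0,"dz":0,"twist":0}]' 48; python3 -m pendant '[{"dx":0,"dy":-0.012,"dz":0,"twist":0},{"dx":0,"dy":-0.03,"dz":0,"twist":0},{"dx":0,"dy":-0.06,"dz":0,"twist":0},{"dx":0,"dy":-0.095,"dz":0,"twist":0},{"dx":0,"dy":-0.13,"dz":0,"twist":0}]' -; python3 -m pendant '[{"dx":-0.03,"dy":0,"dz":0,"twist":0},{"dx":-0.07,"dy":0,"dz":0,"twist":0},{"dx":-0.11,"dy":0,"dz":-0.01,"twist":0},{"dx":-0.145,"dy":0,"dz":-0.03,"twist":0},{"dx":-0.17,"dy":0,"dz":-0.05,"twist":0}]' 60;python3 - <<'E'
from h import *
to(.4305,-.113,.12,6.2)
s=eyes.get_image("side"); crop(s,200,130,420,290,3,"s18.png")
t=eyes.get_image("top"); crop(t,310,150,450,310,4,"t18.png")
E
```

```text
clock: 17.53
tool_pos: [0.6082, -0.0411, 0.0346]
tcp_rot: [-1.57, -0.079, 0.078]
ft_force: [1.2, 0.3, -0.2]
gripper_width: 0.0211
clock: 17.87
tool_pos: [0.6079, -0.041, 0.0342]
tcp_rot: [-1.569, -0.079, 0.079]
ft_force: [-1.0, -0.6, 0.0]
gripper_width: 0.0408
clock: 18.28
tool_pos: [0.6073, -0.0409, 0.165]
tcp_rot: [-1.569, -0.077, 0.08]
ft_force: [0.6, -0.4, 0.2]
gripper_width: 0.041
clock: 18.7
tool_pos: [0.4401, -0.1071, 0.1641]
tcp_rot: [-1.569, -0.078, 0.082]
ft_force: [0.2, -0.8, -0.2]
gripper_width: 0.0511
{'d': [-0.01, 0.0441, -0.0049], 'dist': 0.046, 'yawx': np.float64(5.85), 'tcp': [0.4401, -0.1071, 0.1641], 'f': [0.2, -0.8, -0.2], 't': 18.7, 'w': 0.0511, 'q': [-0.39, 0.17, 1.89, -0.0, 1.08, -0.49], 'twist_world': np.float64(0.35)}
```

View pics/s18.png

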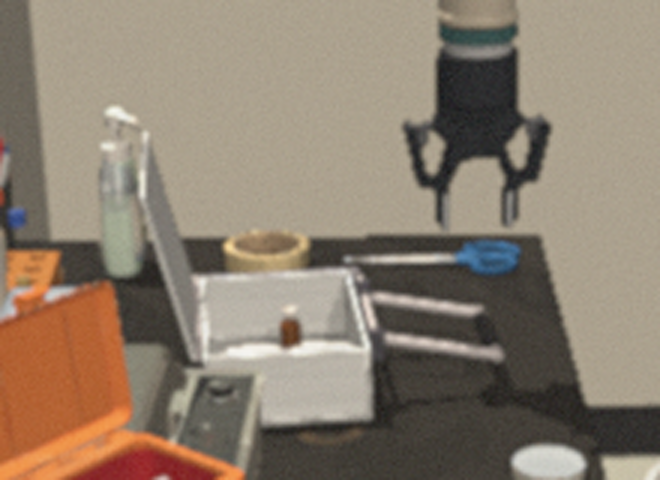

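View pics/t18.png

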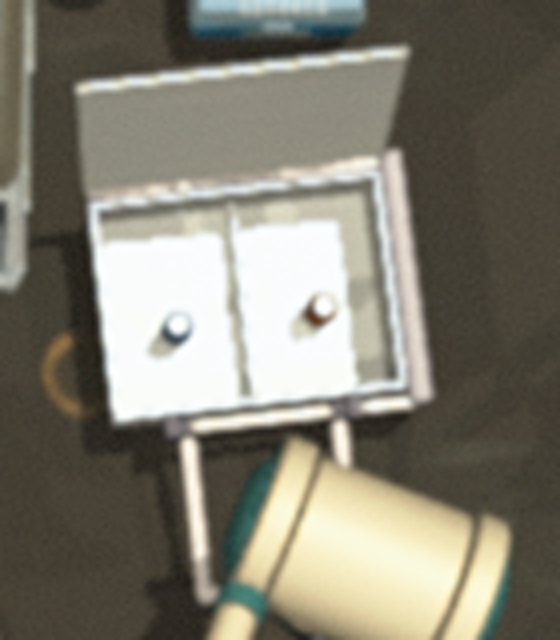

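Top view: the blue vial stands in the left compartment at (177,328) and the brown one in the right at (320,308), both upright with the lid open. Now the pedal bar.

```bash
python3 -m pendant '[{"dx":-0.008,"dy":0.01,"dz":-0.004,"twist":0},{"dx":-0.0135,"dy":0.035,"dz":-0.0045,"twist":-0.3},{"dx":-0.0135,"dy":0.065,"dz":-0.0045,"twist":-0.3},{"dx":-0.0135,"dy":0.075,"dz":-0.0045,"twist":-0.3},{"dx":-0.0135,"dy":0.075,"dz":-0.0045,"twist":-0.3}]' 60;python3 - <<'E'
from h import *
to(.427,-.113,.0435,6.2)
s=eyes.get_image("side"); crop(s,290,180,400,270,6,"s19.png")
E
```

```text
clock: 19.22
tool_pos: [0.4295, -0.1126, 0.087]
tcp_rot: [-1.567, -0.079, 0.086]
ft_force: [-0.2, 0.1, -0.1]
gripper_width: 0.051
{'d': [-0.0024, 0.0435, -0.0003], 'dist': 0.044, 'yawx': np.float64(6.03), 'tcp': [0.4295, -0.1126, 0.087], 'f': [-0.2, 0.1, -0.1], 't': 19.22, 'w': 0.051, 'q': [-0.41, 0.25, 2.02, 0.0, 0.88, -0.52], 'twist_world': np.float64(0.17)}
```

View pics/s19.png

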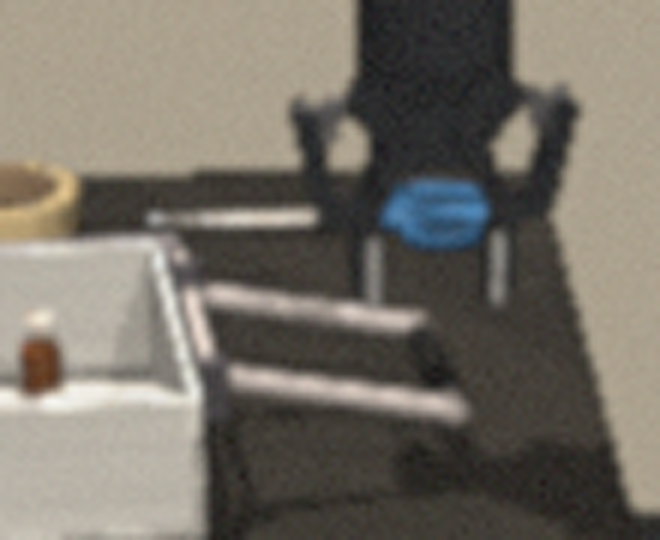

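```bash
python3 -m pendant '[{"dx":-0.002,"dy":0.012,"dz":0,"twist":0},{"dx":-0.002,"dy":0.028,"dz":0,"twist":0},{"dx":-0.002,"dy":0.043,"dz":0,"twist":0},{"dx":-0.002,"dy":0.043,"dz":0,"twist":0}]' 60; python3 -m pendant '[{"dx":0,"dy":0,"dz":0,"twist":0},{"dx":0,"dy":0,"dz":0,"twist":0},{"dx":0,"dy":0,"dz":0,"twist":0},{"dx":0,"dy":0,"dz":0,"twist":0},{"dx":0,"dy":0,"dz":0,"twist":0}]' 0 35
python3 - <<'E'
from h import *
to(.427,-.113,.0435,6.2)
s=eyes.get_image("side"); crop(s,200,130,420,290,3,"s20.png")
E
```

```text
clock: 19.6
tool_pos: [0.4289, -0.1134, 0.0455]
tcp_rot: [-1.568, -0.082, 0.084]
ft_force: [-0.8, 0.4, -0.9]
gripper_width: 0.0513
clock: 20.02
tool_pos: [0.4283, -0.1142, 0.0475]
tcp_rot: [-1.57, -0.083, 0.084]
ft_force: [-3.2, -2.0, 5.5]
gripper_width: 0.0142
{'d': [-0.0012, 0.004, 0.0013], 'dist': 0.004, 'yawx': np.float64(6.1), 'tcp': [0.4283, -0.1142, 0.0475], 'f': [-3.2, -2.0, 5.5], 't': 20.02, 'w': 0.0142, 'q': [-0.42, 0.31, 2.07, -0.0, 0.76, -0.52], 'twist_world': np.float64(0.1)}
```

View pics/s20.png

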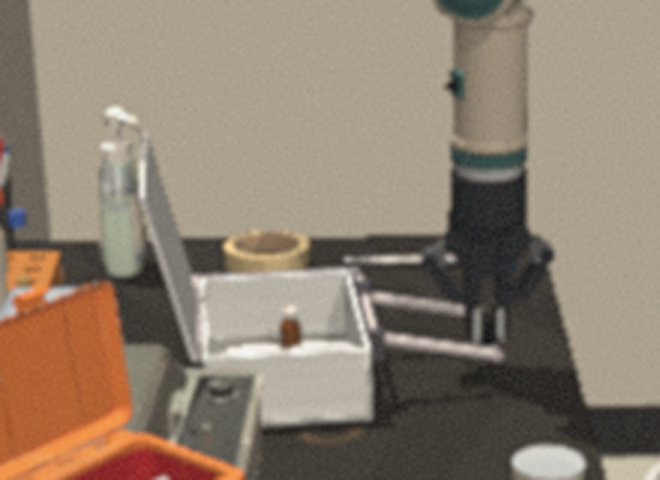

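The bar is pinched and the lid is still fully open. Easing up at about 1.2 mm per row, roughly 14 mm/s.

```bash
python3 -m pendant '[{"dx":0,"dy":-0.001,"dz":0,"twist":0},{"dx":0,"dy":-0.002,"dz":0,"twist":0},{"dx":0,"dy":-0.003,"dz":0,"twist":0},{"dx":-0.001,"dy":-0.004,"dz":0,"twist":0},{"dx":-0.001,"dy":-0.005,"dz":0,"twist":0}]' -;python3 -m pendant '[{"dx":0,"dy":-0.0012,"dz":0,"twist":0},{"dx":0,"dy":-0.0024,"dz":0,"twist":0},{"dx":0,"dy":-0.0036,"dz":0,"twist":0},{"dx":0,"dy":-0.0048,"dz":0,"twist":0},{"dx":-0.001,"dy":-0.006,"dz":0,"twist":0}]' -;python3 - <<'E'
from h import *
to(.427,-.113,.0435,6.2)
s=eyes.get_image("side"); crop(s,200,130,420,290,3,"s21.png")
E
```

```text
clock: 20.48
tool_pos: [0.4275, -0.1142, 0.0513]
tcp_rot: [-1.57, -0.083, 0.084]
ft_force: [-2.2, -4.2, -5.0]
gripper_width: 0.0144
clock: 20.9
tool_pos: [0.4266, -0.1143, 0.0573]
tcp_rot: [-1.57, -0.083, 0.084]
ft_force: [-1.0, -3.5, -3.6]
gripper_width: 0.0145
{'d': [0.0005, 0.0138, 0.0012], 'dist': 0.014, 'yawx': np.float64(6.08), 'tcp': [0.4266, -0.1143, 0.0573], 'f': [-1.0, -3.5, -3.6], 't': 20.9, 'w': 0.0145, 'q': [-0.42, 0.29, 2.06, -0.0, 0.79, -0.52], 'twist_world': np.float64(0.12)}
```

View pics/s21.png

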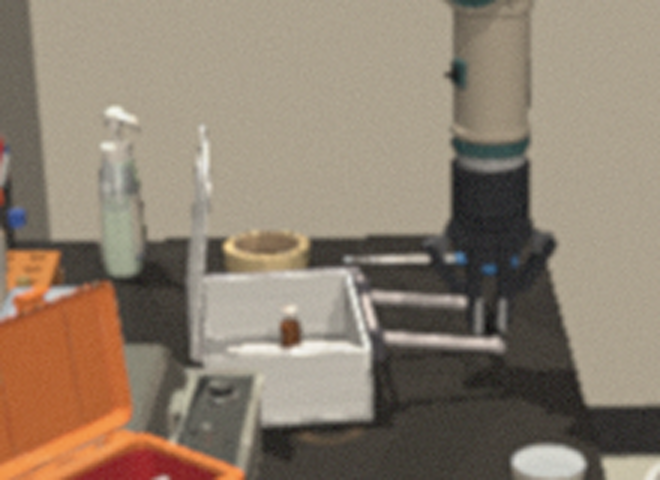

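The lid follows and is near vertical at (200,200). Continuing.

```bash
python3 -m pendant '[{"dx":0,"dy":-0.0012,"dz":0,"twist":0},{"dx":0,"dy":-0.0024,"dz":0,"twist":0},{"dx":0,"dy":-0.0036,"dz":0,"twist":0},{"dx":0,"dy":-0.0048,"dz":0,"twist":0},{"dx":0,"dy":-0.006,"dz":0,"twist":0}]' -;python3 -m pendant '[{"dx":0,"dy":-0.0012,"dz":0,"twist":0},{"dx":0,"dy":-0.0024,"dz":0,"twist":0},{"dx":0,"dy":-0.0036,"dz":0,"twist":0},{"dx":0,"dy":-0.0048,"dz":0,"twist":0},{"dx":0,"dy":-0.006,"dz":0,"twist":0}]' -;python3 -m pendant '[{"dx":0,"dy":-0.0012,"dz":0,"twist":0},{"dx":0,"dy":-0.0024,"dz":0,"twist":0},{"dx":0,"dy":-0.0036,"dz":0,"twist":0},{"dx":0,"dy":-0.0048,"dz":0,"twist":0},{"dx":0,"dy":-0.006,"dz":0,"twist":0}]' -;python3 - <<'E'
from h import *
to(.427,-.113,.0435,6.2)
s=eyes.get_image("side"); crop(s,200,130,420,290,3,"s22.png")
E
```

```text
clock: 21.37
tool_pos: [0.4261, -0.1143, 0.0633]
tcp_rot: [-1.57, -0.082, 0.085]
ft_force: [-5.1, -5.1, -3.4]
gripper_width: 0.0147
clock: 21.78
tool_pos: [0.4258, -0.1143, 0.0693]
tcp_rot: [-1.57, -0.082, 0.086]
ft_force: [-4.3, -5.7, -2.5]
gripper_width: 0.0144
clock: 22.2
tool_pos: [0.4257, -0.1144, 0.0753]
tcp_rot: [-1.57, -0.082, 0.086]
ft_force: [-4.6, -6.1, -1.6]
gripper_width: 0.0148
{'d': [0.0015, 0.0318, 0.0012], 'dist': 0.032, 'yawx': np.float64(6.11), 'tcp': [0.4257, -0.1144, 0.0753], 'f': [-4.6, -6.1, -1.6], 't': 22.2, 'w': 0.0148, 'q': [-0.42, 0.26, 2.04, -0.0, 0.84, -0.52], 'twist_world': np.float64(0.09)}
```

View pics/s22.png

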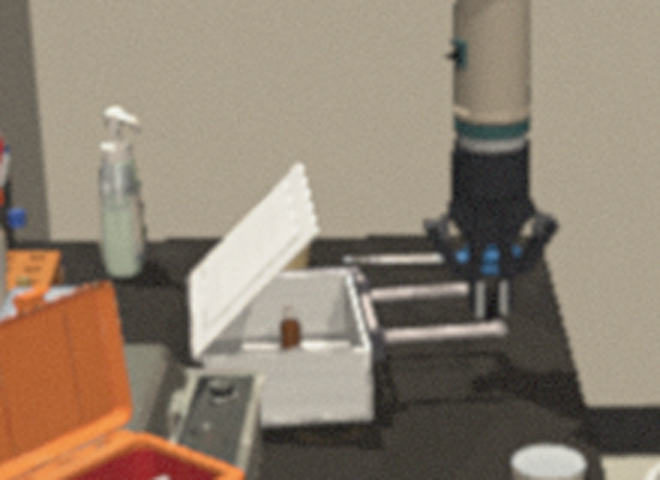

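```bash
python3 -m pendant '[{"dx":0,"dy":-0.001,"dz":0,"twist":0},{"dx":0,"dy":-0.002,"dz":0,"twist":0},{"dx":0,"dy":-0.003,"dz":0,"twist":0},{"dx":0,"dy":-0.004,"dz":0,"twist":0},{"dx":0,"dy":-0.005,"dz":0,"twist":0}]' -;python3 -m pendant '[{"dx":0,"dy":-0.001,"dz":0,"twist":0},{"dx":0,"dy":-0.002,"dz":0,"twist":0},{"dx":0,"dy":-0.003,"dz":0,"twist":0},{"dx":0,"dy":-0.004,"dz":0,"twist":0},{"dx":0,"dy":-0.005,"dz":0,"twist":0}]' -;python3 -m pendant '[{"dx":0,"dy":-0.0007,"dz":0,"twist":0},{"dx":0,"dy":-0.0014,"dz":0,"twist":0},{"dx":0,"dy":-0.002,"dz":0,"twist":0},{"dx":0,"dy":-0.0026,"dz":0,"twist":0},{"dx":0,"dy":-0.0032,"dz":0,"twist":0}]' -;python3 - <<'E'
from h import *
to(.427,-.113,.0435,6.2)
s=eyes.get_image("side"); crop(s,200,130,420,290,3,"s23.png")
E
```

```text
clock: 22.67
tool_pos: [0.4258, -0.1143, 0.0804]
tcp_rot: [-1.57, -0.082, 0.086]
ft_force: [-4.9, -5.3, -0.8]
gripper_width: 0.0143
clock: 23.08
tool_pos: [0.4262, -0.1143, 0.0856]
tcp_rot: [-1.57, -0.082, 0.085]
ft_force: [-4.3, -4.6, 0.7]
gripper_width: 0.0145
clock: 23.5
tool_pos: [0.4265, -0.1143, 0.0889]
tcp_rot: [-1.57, -0.083, 0.084]
ft_force: [-3.2, -4.1, -0.4]
gripper_width: 0.0147
{'d': [0.0006, 0.0454, 0.0013], 'dist': 0.045, 'yawx': np.float64(6.08), 'tcp': [0.4265, -0.1143, 0.0889], 'f': [-3.2, -4.1, -0.4], 't': 23.5, 'w': 0.0147, 'q': [-0.42, 0.24, 2.02, -0.0, 0.87, -0.52], 'twist_world': np.float64(0.12)}
```

View pics/s23.png

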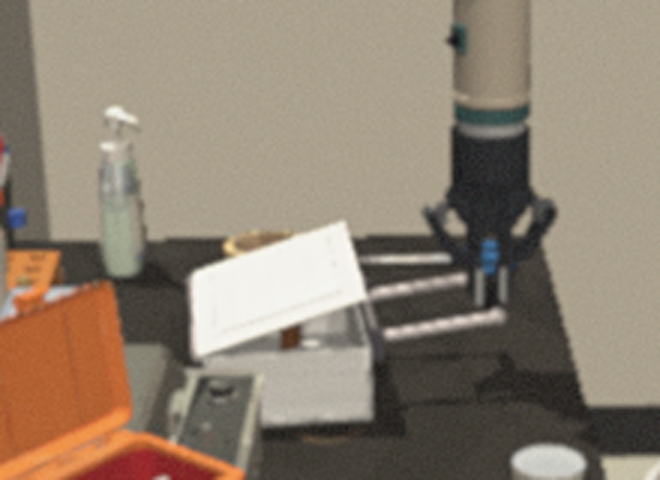

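```bash
python3 -m pendant '[{"dx":0,"dy":-0.0007,"dz":0,"twist":0},{"dx":0,"dy":-0.0014,"dz":0,"twist":0},{"dx":0,"dy":-0.002,"dz":0,"twist":0},{"dx":0,"dy":-0.0026,"dz":0,"twist":0},{"dx":0,"dy":-0.0032,"dz":0,"twist":0}]' -;python3 -m pendant '[{"dx":0,"dy":-0.0005,"dz":0,"twist":0},{"dx":0,"dy":-0.001,"dz":0,"twist":0},{"dx":0,"dy":-0.0015,"dz":0,"twist":0},{"dx":0,"dy":-0.002,"dz":0,"twist":0},{"dx":0,"dy":-0.0025,"dz":0,"twist":0}]' -;python3 - <<'E'
from h import *
to(.427,-.113,.0435,6.2)
s=eyes.get_image("side"); crop(s,200,130,420,290,3,"s24.png")
E
```

```text
clock: 23.97
tool_pos: [0.4269, -0.1143, 0.0921]
tcp_rot: [-1.57, -0.083, 0.083]
ft_force: [-2.7, -4.5, 0.7]
gripper_width: 0.0145
clock: 24.38
tool_pos: [0.4273, -0.1142, 0.0945]
tcp_rot: [-1.57, -0.084, 0.082]
ft_force: [-2.6, -4.5, -0.0]
gripper_width: 0.0145
{'d': [-0.0002, 0.051, 0.0012], 'dist': 0.051, 'yawx': np.float64(6.05), 'tcp': [0.4273, -0.1142, 0.0945], 'f': [-2.6, -4.5, -0.0], 't': 24.38, 'w': 0.0145, 'q': [-0.42, 0.24, 2.02, -0.0, 0.89, -0.52], 'twist_world': np.float64(0.15)}
```

View pics/s24.png

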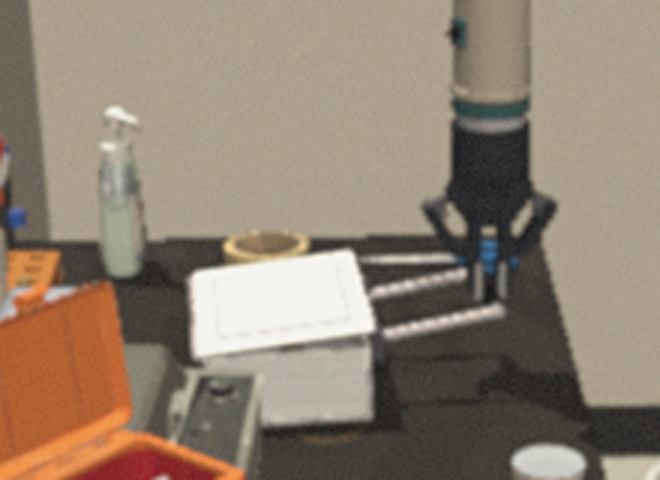

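The lid is still a little ajar, about 0.1 rad. Continuing slowly until it seats.

```bash
python3 -m pendant '[{"dx":0,"dy":-0.0005,"dz":0,"twist":0},{"dx":0,"dy":-0.001,"dz":0,"twist":0},{"dx":0,"dy":-0.0015,"dz":0,"twist":0},{"dx":0,"dy":-0.002,"dz":0,"twist":0},{"dx":0,"dy":-0.0025,"dz":0,"twist":0}]' -;python3 -m pendant '[{"dx":0,"dy":-0.0004,"dz":0,"twist":0},{"dx":0,"dy":-0.0008,"dz":0,"twist":0},{"dx":0,"dy":-0.0012,"dz":0,"twist":0}]' -;python3 - <<'E'
from h import *
to(.427,-.113,.0435,6.2)
s=eyes.get_image("side"); crop(s,200,130,420,290,3,"s25.png")
E
```

```text
clock: 24.85
tool_pos: [0.4276, -0.1142, 0.097]
tcp_rot: [-1.57, -0.084, 0.081]
ft_force: [-1.2, -3.9, 0.2]
gripper_width: 0.0145
clock: 25.1
tool_pos: [0.4276, -0.1141, 0.0972]
tcp_rot: [-1.57, -0.084, 0.081]
ft_force: [3.6, -5.0, -12.4]
gripper_width: 0.0146
{'d': [-0.0006, 0.0537, 0.0012], 'dist': 0.054, 'yawx': np.float64(6.03), 'tcp': [0.4276, -0.1141, 0.0972], 'f': [3.6, -5.0, -12.4], 't': 25.1, 'w': 0.0146, 'q': [-0.42, 0.23, 2.01, 0.0, 0.9, -0.52], 'twist_world': np.float64(0.17)}
```

View pics/s25.png

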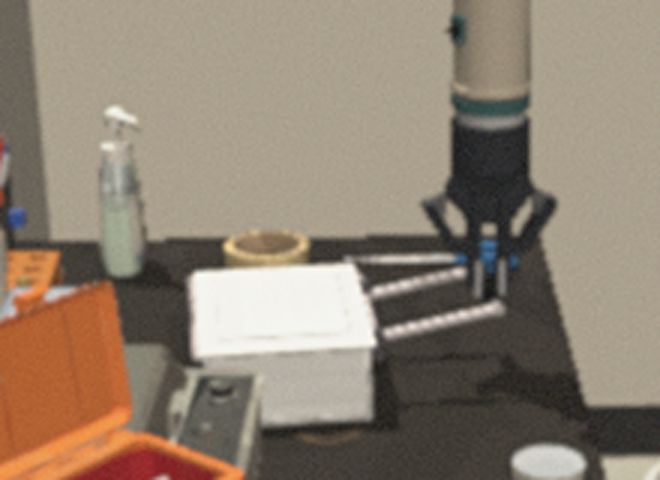

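The lid is seated: the force rose to 12 N against the upper stop. Relax the pull, let go, and lift away.

```bash
python3 -m pendant '[{"dx":0,"dy":0.0004,"dz":0,"twist":0},{"dx":0,"dy":0.0006,"dz":0,"twist":0}]' -;python3 -m pendant '[{"dx":0,"dy":0,"dz":0,"twist":0},{"dx":0,"dy":0,"dz":0,"twist":0},{"dx":0,"dy":0,"dz":0,"twist":0},{"dx":0,"dy":0,"dz":0,"twist":0}]' 60; python3 -m pendant '[{"dx":0,"dy":-0.01,"dz":0,"twist":0},{"dx":0,"dy":-0.03,"dz":0,"twist":0},{"dx":0,"dy":-0.06,"dz":0,"twist":0},{"dx":-0.03,"dy":-0.09,"dz":0,"twist":0},{"dx":-0.06,"dy":-0.11,"dz":0,"twist":0}]' -; python3 -m pendant '[{"dx":0,"dy":0,"dz":-0.035,"twist":0},{"dx":0,"dy":0,"dz":-0.07,"twist":0},{"dx":0,"dy":0,"dz":-0.11,"twist":0},{"dx":0,"dy":0,"dz":-0.14,"twist":0},{"dx":0,"dy":0,"dz":-0.15,"twist":0}]' -;python3 - <<'E'
from h import *
to(.427,-.113,.0435,6.2)
s=eyes.get_image("side"); crop(s,200,130,420,330,3,"s26.png")
t=eyes.get_image("top"); crop(t,130,170,450,330,2,"t26.png")
a=cv2.imread("pics/top0.png")[:,:,::-1].astype(int)
P=cloud(t); q=P[195:260,340:410]; print("lid z", np.median(q[...,2]).round(4), "front/back", np.median(P[245:255,345:405,2]).round(4), np.median(P[195:205,340:400,2]).round(4))
d=np.abs(a-t["img"].astype(int)).sum(-1)
for n,(x0,y0,x1,y1) in dict(lid=(330,185,420,262),dropper=(262,266,277,282),petri=(284,298,311,324),timer=(165,262,195,290),marker=(163,304,212,318),tape=(462,195,501,233),bar=(350,285,408,305)).items(): print(n,(d[y0:y1,x0:x1]>90).sum())
E
```

```text
clock: 25.32
tool_pos: [0.4276, -0.1142, 0.0972]
tcp_rot: [-1.57, -0.084, 0.082]
ft_force: [1.3, -3.9, -2.9]
gripper_width: 0.0144
clock: 25.65
tool_pos: [0.4266, -0.1133, 0.0974]
tcp_rot: [-1.568, -0.082, 0.083]
ft_force: [0.7, -0.5, -0.6]
gripper_width: 0.0512
clock: 26.07
tool_pos: [0.3684, -0.1205, 0.2096]
tcp_rot: [-1.57, -0.087, 0.082]
ft_force: [-0.1, -0.3, -0.2]
gripper_width: 0.0513
clock: 26.48
tool_pos: [0.3838, -0.2736, 0.2077]
tcp_rot: [-1.572, -0.082, 0.079]
ft_force: [0.1, 0.4, 0.2]
gripper_width: 0.0514
{'d': [0.0591, 0.1638, 0.1559], 'dist': 0.234, 'yawx': np.float64(5.88), 'tcp': [0.3838, -0.2736, 0.2077], 'f': [0.1, 0.4, 0.2], 't': 26.48, 'w': 0.0514, 'q': [-0.77, 0.15, 1.79, -0.0, 1.2, -0.87], 'twist_world': np.float64(0.32)}
lid z 0.0768 front/back 0.0747 0.0767
lid 0
dropper 0
petri 0
timer 0
marker 0
tape 0
bar 0
```

View pics/s26.png

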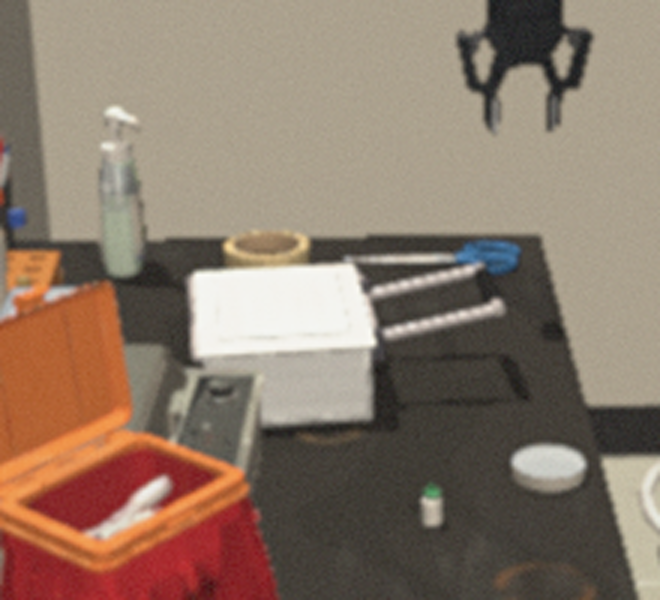

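View pics/t26.png

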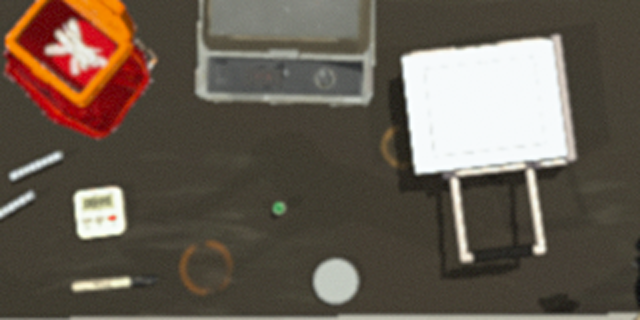

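The lid is shut, the pedal is up, and the bench items show no change from the first picture. The arm is clear, so I'm handing in.

Run:
```python
from bench import bot
print(bot.sign_off())
```

```text
the job is handed in; nothing more can be done
None
```

The job is done and handed in at about 26.5 s, well inside the 72 s limit; the hand-in gave no verdict.

- **Opening:** I pinched the pedal bar and pushed it down to its stop, where the force rose to about 31 N. I then let go and the lid stayed open.
- **Vials:** I stood the brown vial in the right compartment and the blue one in the left. Floor contact came at the expected height both times. The top picture showed both upright, one on each side of the divider.
- **Closing:** I pinched the bar again and eased it up over about 5 s without letting go. At the upper stop I felt a 12 N pull, relaxed it, released and moved away.

**Last checks:**
- The lid looks flat and shut, with depth readings of 75–77 mm front to back.
- The lid, pedal bar, dropper, dish, timer, marker and tape areas show no change from the first top picture.
- The robot never came near the lid in any picture I took.
- With the lid shut, the vials can no longer be seen. The side view last showed the brown one standing during the closing, and the blue one was last seen before it.

The depth heights read about 2 mm above the nominal lid height, which is within the camera calibration. No check failed.

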